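# Lock the sieve shaker's stop and load its sieves

## Robot

A 6-joint arm with a two-finger parallel gripper is mounted at the origin on the work surface. World frame = base frame: x ahead of the robot, y to its left, z up, the work surface at z = 0. Lengths are in m, angles in degrees, forces in N, time in s.
With the tool pointing down it reaches from about 0.35 to 0.875 m from the base axis. Payload 4.2 kg.
Tool frame: the origin (TCP) lies between the finger pads; the fingertips stand 8 mm ahead of it and the grasp point (between the pads) lies 11 mm behind it; x points along the fingers, y is the direction in which the jaws open and shut, and the axes are right-handed (so a half turn about x gives the same grasp; the last joint's range is limited). The gripper opens to 87 mm and grips with 3 to 60 N. Pads are 19 mm wide; open, the fingers measure 117 mm over their backs; the gripper's body (75 mm by 190 mm) begins 51 mm behind the grasp point.
Start: joints at [79.79, 22.042, 0.453, 0, -68.411, -14.817], TCP at [0.264, 0.566, 0.231] pointing down, gripper open.
Joint ranges: [-179.83, 179.83], [-69.29, 118.12], [-61.27, 80.66], [-181.25, 117.63], [-171.15, -9.14], [-177.46, 177.46]. Speed limits (degrees/s): [159.86, 159.86, 180, 180, 180, 180].

## Interface

Orientations are given as a 3x3 rotation matrix whose columns are the frame's x, y, z axes.
In Python, from station import r gives the robot as it stands. The module is installed in compiled form; this text tells all that it offers.
- The arm moves only by the tool move_arm, never from a script. Its argument "increments" is one flat list of numbers, 7 for each row, row after row: the turn, a rotation vector about the tool's x, y, z in degrees, then the shift along the tool's x, y, z in m, then the finger opening in m, from 0 to 0.087. A call has 1 to 12 rows; each row is the pose to reach, as a shift and turn from the pose commanded when the call began, along the tool's axes at that moment; what a row does not reach only later rows make up. A row lasts 1/12 s, in which the tool goes at most 41.7 mm and 7.16 degrees, less where a joint would pass 70% of its speed; a pose out of reach is approached as far as the arm can. A call with a gripper value outside its range is refused whole. The fingers move at their own pace and stop on an object; the grip force is fixed at half the most. Time passes only in rows, so rows that repeat a pose let the fingers close. It gives the time, the measured TCP pose, the force and the opening at its end, in the units of the state.
- r.sense(): the state, without advancing time (a new reading comes with each control period).
- r.capture(name): name is "side" or "top"; returns the picture (420x560x3 uint8, red, green, blue); there is no depth.
- r.calibration(name): a dict with "fx", "fy", "cx", "cy" (pixels), "rvec" (rotation vector, rad) and "tvec" (3), from world to camera coordinates, as OpenCV has them. Camera axes: x right, y down, z forward; pixel columns grow to the right and rows downward; lengths in m; the calibration is good to about 2 mm. A picture is of the moment at which its call begins. calibration takes no time and is no camera call.
- r.finish_job(): hands the job in, once; it reports no verdict.
The state is a dict: "time_s": time; "joints": joint angles; "joint_velocities": joint speeds; "effort": joint torques, N m; "tcp_pos": TCP position; "ee_rot": TCP orientation; "wrist_force": force on the tool from outside, world axes, zero at the start; "moment": the same for the moment, N m; "gripper_width": opening from 0.0 (shut) to 1.0 (fully open).
Only numpy, scipy, OpenCV 4.12 (cv2) and the standard library are available. Lean on these libraries where they do the work, as an engineer would, in place of code of your own. Each camera call takes 0.05 s, during which the arm holds its last target.

## Task

Get the sieve shaker ready: put the open-ended spanner on the square lower nut, its handle lying on the deck beside the steel pin so that the pin keeps the nut from turning, and then turn the winged jam nut clockwise by its wings until it is fully tight against its stop; the lower nut must not turn along with it. Then take the spanner off and lay it back on the middle of its rubber mat. Also nest all the small round sieves into one upright stack in the receiver pan on the shaker, in any order, at any time, leaving the square sieve, the wide sieve and the two bottles where they stand; leave everything released and at rest.

Things in the scene. Friction and masses are not known exactly. Their poses are not given: they have to be found in the camera images.
- shaker: sieve shaker, a fixed white machine with a flat steel deck 240 mm (x) by 280 mm (y), 45 mm above the table. Origin: centre of its underside; z up; x points away from the side with the black panel. In its frame the nuts' stud is at x 50, y 75 mm and the receiver pan at x 0, y -85 mm
- pin (a point): top centre of the fixed steel pin on the deck, 12 mm thick, 30 mm high; axes as the shaker's. It stands 156 mm from the stud towards the shaker's -x and 23 mm to the +y side. A spanner on the lower nut with its handle along -x lies beside the pin with about 6 mm between; clockwise turning presses the handle against it
- nut_hold (a point): centre of the lower nut's underside, 1 mm above the deck, turning with it: z up, x square to a face. The nut is a square steel nut, 40 mm wide, 18 mm high, under the narrower dark hexagonal jam nut. The spanner's origin comes to this point with its handle along this -x. It turns easily (0.05 N m)
- stop_nut (a joint): turn of the lower nut, rad, clockwise from above positive; starts within 0.05 of 0 and should stay near it (the spanner's play lets it turn some 0.2)
- jam_nut (a joint): turn of the jam nut relative to the lower nut, rad, clockwise from above positive; starts at 0 to 0.4, fully tight at its stop at 2.2. Turning it takes 0.16 N m, so unless the lower nut is held both turn together and this does not change
- wing (a point): top centre of the jam nut's wing, on the nuts' axis, turning with the jam nut: z up, x along the wing. The wing is a dark steel bar 52 mm long (x), 14 mm thick (y) and 30 mm high, its top at this point about 107 mm above the table; below it is the jam nut's hexagon. The stud's thin end (13 mm) shows 6 mm above the bar; grip the bar across its 14 mm
- spanner: steel open-ended spanner, 12 mm thick. Origin: on its underside where the nut's axis comes; x out of the open jaw, z up. Jaw 45 mm wide, throat at x -26 mm, prongs to x 14, flaring to x 25; head 69 mm wide (78 at the tips) back to x -46; handle 22 mm wide to x -172. Grip the handle at x -66 (near its mass centre), so that no finger meets the pin. Starts on the mat
- spanner_mid (a point): point on the spanner's underside at x -73 mm in its frame, the middle of its length
- mat: a black rubber mat, fixed, 240 mm (x) by 100 mm (y), 3 mm thick, on which the spanner lies. Origin: centre of its underside
- pan_seat (a point): point on the axis of the receiver pan where the origin of the first sieve comes when nested, 65 mm above the table. The pan is a round steel cup fixed on the deck, 66 mm across, its rim 10 mm above this point, with the same recess as a sieve
- square_sieve: a square steel sieve, 66 mm square and 40 mm high, which does not nest; to be left where it is. Origin: centre of its underside
- wide_sieve: a wide round steel sieve, 84 mm across and 40 mm high, which does not nest; to be left where it is. Origin: centre of its underside
- wash_bottle: white bottle with a blue cap, 68 mm across, 170 mm high; leave alone. Origin: centre of its underside
- reagent_bottle: white jar, 64 mm across, 120 mm high; leave alone. Origin: centre of its underside
- sieve1: small round steel sieve that nests: frame 66 mm across, 30 mm high, on a narrower round skirt 54 mm across, 10 mm high (40 mm in all). Its open top is a recess 59 mm across, 16 mm deep, into which the skirt of another drops: each nested sieve stands 30 mm above the one under it. 0.12 kg. Origin: centre of the underside, z up. May be absent (None)
- sieve2: small round steel sieve that nests: frame 66 mm across, 30 mm high, on a narrower round skirt 54 mm across, 10 mm high (40 mm in all). Its open top is a recess 59 mm across, 16 mm deep, into which the skirt of another drops: each nested sieve stands 30 mm above the one under it. 0.12 kg. Origin: centre of the underside, z up. May be absent (None)
- sieve3: small round steel sieve that nests: frame 66 mm across, 30 mm high, on a narrower round skirt 54 mm across, 10 mm high (40 mm in all). Its open top is a recess 59 mm across, 16 mm deep, into which the skirt of another drops: each nested sieve stands 30 mm above the one under it. 0.12 kg. Origin: centre of the underside, z up. May be absent (None)
- sieve4: small round steel sieve that nests: frame 66 mm across, 30 mm high, on a narrower round skirt 54 mm across, 10 mm high (40 mm in all). Its open top is a recess 59 mm across, 16 mm deep, into which the skirt of another drops: each nested sieve stands 30 mm above the one under it. 0.12 kg. Origin: centre of the underside, z up. May be absent (None)
Things that resemble listed ones, but are neither listed nor needed, are in the scene too. Leave any blue, pink or turquoise look-alike of the sieve4 alone.

How it is judged (in metres and radians):
On the way, in this order (a step that is already met when the one before it is completed fails the run):
1. the spanner is home on the lower nut, flat on the deck (horizontal distance between spanner and nut_hold below 0.01 m and distance between spanner and nut_hold below 0.014 m and angle between the x axis of spanner and the x axis of nut_hold, either way round below 0.2 rad), for 0.2 s.
2. with the spanner still on the lower nut, the jam nut is tight (horizontal distance between spanner and nut_hold below 0.014 m and distance between spanner and nut_hold below 0.018 m and angle between the x axis of spanner and the x axis of nut_hold, either way round below 0.2 rad and value of joint jam_nut above 2.05 rad), for 0.2 s.
At the end, for the whole second after the job is handed in: Jam nut above 2.05 rad; spanner flat, its middle within 50 mm of the mat centre; each small round sieve upright, seated within 5 mm of the axis in the pan or another such sieve; square and wide sieves, bottles upright and within 30 mm of their start; all at rest (value of joint jam_nut above 2.05 rad and horizontal distance between spanner_mid and mat below 0.05 m and height (world z) of spanner_mid below 0.012 m and angle between each of spanner, square_sieve, wide_sieve, wash_bottle, reagent_bottle's own z axis and vertical below 0.1 rad and linear speed of each of spanner, sieve1, sieve2, sieve3, sieve4 below 0.02 m/s and ((horizontal distance between sieve1 and pan_seat below 0.005 m and distance between sieve1 and pan_seat below 0.007 m) or (horizontal distance between sieve1 and sieve2 below 0.005 m and z of sieve1 in the frame of sieve2 between 0.026 and 0.035 m) or (horizontal distance between sieve1 and sieve3 below 0.005 m and z of sieve1 in the frame of sieve3 between 0.026 and 0.035 m) or (horizontal distance between sieve1 and sieve4 below 0.005 m and z of sieve1 in the frame of sieve4 between 0.026 and 0.035 m)) and angle between each of sieve1, sieve2, sieve3, sieve4's own z axis and vertical below 0.08 rad and ((horizontal distance between sieve2 and pan_seat below 0.005 m and distance between sieve2 and pan_seat below 0.007 m) or (horizontal distance between sieve2 and sieve1 below 0.005 m and z of sieve2 in the frame of sieve1 between 0.026 and 0.035 m) or (horizontal distance between sieve2 and sieve3 below 0.005 m and z of sieve2 in the frame of sieve3 between 0.026 and 0.035 m) or (horizontal distance between sieve2 and sieve4 below 0.005 m and z of sieve2 in the frame of sieve4 between 0.026 and 0.035 m)) and ((horizontal distance between sieve3 and pan_seat below 0.005 m and distance between sieve3 and pan_seat below 0.007 m) or (horizontal distance between sieve3 and sieve1 below 0.005 m and z of sieve3 in the frame of sieve1 between 0.026 and 0.035 m) or (horizontal distance between sieve3 and sieve2 below 0.005 m and z of sieve3 in the frame of sieve2 between 0.026 and 0.035 m) or (horizontal distance between sieve3 and sieve4 below 0.005 m and z of sieve3 in the frame of sieve4 between 0.026 and 0.035 m)) and ((horizontal distance between sieve4 and pan_seat below 0.005 m and distance between sieve4 and pan_seat below 0.007 m) or (horizontal distance between sieve4 and sieve1 below 0.005 m and z of sieve4 in the frame of sieve1 between 0.026 and 0.035 m) or (horizontal distance between sieve4 and sieve2 below 0.005 m and z of sieve4 in the frame of sieve2 between 0.026 and 0.035 m) or (horizontal distance between sieve4 and sieve3 below 0.005 m and z of sieve4 in the frame of sieve3 between 0.026 and 0.035 m)) and distance of each of square_sieve, wide_sieve, wash_bottle, reagent_bottle from where it was at the start of the episode below 0.03 m); the robot touches nothing.
It fails at once if the lower nut turns more than 0.5 rad from its setting (value of joint stop_nut above 0.5 rad or value of joint stop_nut below -0.5 rad).
Of sieve1, sieve2, sieve3, sieve4 only 2 to 4 are there at a start; the rules pass over those that are not, and their reading is None.
At some moment in a run one of sieve1, sieve2, sieve3, sieve4 may be knocked a few centimetres aside while the robot is not near it.
Once in a run the grip may slacken for a moment while it holds something.
It also fails if it takes over 210 s, if anything falls off the work surface, if the arm or the gripper's body presses on something with over 40 N, if the wrist force passes 120 N, or if a joint passes its speed limit or range.

## Working session

There is one attempt and no reset: what is moved stays moved. The work goes in short steps, Python scripts to look and compute and a tool call to move; the robot and the scene stay as the last step left them, time stands still between calls to the robot, and variables do not carry over. Pictures are saved under pics/ and viewed, and the job is handed in when it is done.

Besides the shell and the picture viewer there is one more tool, called after "Request:" by a JSON object that holds its "api" and its "payload". move_arm: Moves the arm, as the interface text tells. Its arguments: {"type":"object","properties":{"increments":{"type":"array","items":{"type":"number"}}},"required":["increments"]}

```bash
mkdir -p pics; ls; python3 - <<'E'
from station import r
import cv2
print(r.sense())
for n in("side","top"):
    im=r.capture(n); cv2.imwrite(f"pics/{n}0.png",im[:,:,::-1]); print(n,r.calibration(n))
E
```

```text
pics
{'time_s': 0.0, 'joints': array([ 7.97912649e+01,  2.20909368e+01,  3.79458215e-01, -2.82779237e-02,
       -6.84103912e+01, -1.48194236e+01]), 'joint_velocities': array([-0.01754179,  0.02168679,  0.01377386,  0.07587885, -0.01521218,
        0.09881322]), 'effort': array([-6.54142877e-04, -3.90658021e+01,  1.87407339e+01,  4.21994805e+00,
        1.10801059e-02, -1.87038922e-04]), 'tcp_pos': array([0.26412472, 0.56580455, 0.22945737]), 'ee_rot': array([[-8.28628155e-04, -4.23227711e-01, -9.06022968e-01],
       [-2.01197709e-03, -9.06020740e-01,  4.23228510e-01],
       [-9.99997633e-01,  2.17359652e-03, -1.00770165e-04]]), 'wrist_force': array([ 0.11649031, -0.14056136, -0.07183543]), 'moment': array([ 0.00935702,  0.06508835, -0.0080718 ]), 'gripper_width': 0.9983962511132949}
side {'fx': 402.91585276807376, 'fy': 402.91585276807376, 'cx': 276.47246486770916, 'cy': 209.82923036439695, 'rvec': array([ 0.01494468, -2.94863296,  1.03750674]), 'tvec': array([0.4923819 , 0.04956412, 1.13283614])}
top {'fx': 412.4755109619623, 'fy': 412.4755109619623, 'cx': 280.40375740651405, 'cy': 214.51886739643015, 'rvec': array([ 2.14583398, -2.13104257,  0.1853518 ]), 'tvec': array([-0.00352562,  0.51301528,  1.1447248 ])}
```

View pics/top0.png

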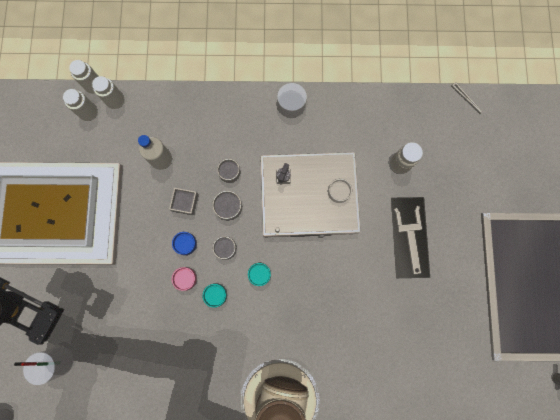

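View pics/side0.png

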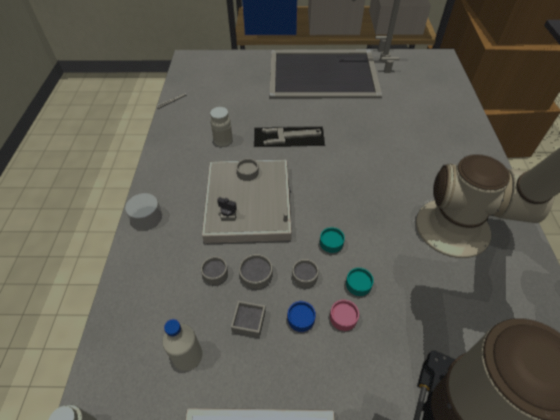

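The top view shows two small round sieves at (228,170) and (225,248), with the wide sieve at (227,206) and the square one at (183,201). The look-alikes are blue, pink and turquoise. The shaker's stud is at (284,173), the pin at (277,230), the pan at (340,191), and the spanner lies on its mat at (411,238).

```bash
cat > h.py <<'E'
import numpy as np, cv2
from station import r
def cam(n):
    c=r.calibration(n); R,_=cv2.Rodrigues(np.array(c['rvec'],float)); K=np.array([[c['fx'],0,c['cx']],[0,c['fy'],c['cy']],[0,0,1]])
    return K,R,np.array(c['tvec'],float)
def w(n,u,v,z):
    K,R,t=cam(n); d=R.T@np.linalg.inv(K)@np.array([u,v,1.]); o=-R.T@t
    return o+d*(z-o[2])/d[2]
def p(n,P):
    K,R,t=cam(n); q=K@(R@np.array(P,float)+t); return q[:2]/q[2]
def crop(n,u0,v0,u1,v1,s,name,im=None):
    im=r.capture(n) if im is None else im
    c=cv2.resize(im[v0:v1,u0:u1],None,fx=s,fy=s,interpolation=cv2.INTER_CUBIC)
    cv2.imwrite(f"pics/{name}.png",c[:,:,::-1]); return im
E
python3 - <<'E'
from h import *
t=cv2.imread('pics/top0.png')[:,:,::-1]; s=cv2.imread('pics/side0.png')[:,:,::-1]
crop('top',255,145,365,245,7,'t_sh',t)
crop('top',160,150,270,260,5,'t_sv',t)
crop('top',385,190,435,285,6,'t_sp',t)
crop('side',195,150,300,250,6,'s_sh',s)
for n in('top','side'):
    K,R,tt=cam(n); print(n,-R.T@tt)
E
```

```text
top [0.31739518 0.00815157 1.21358387]
side [0.47209419 0.67759784 0.91989266]
```

View pics/t_sh.png

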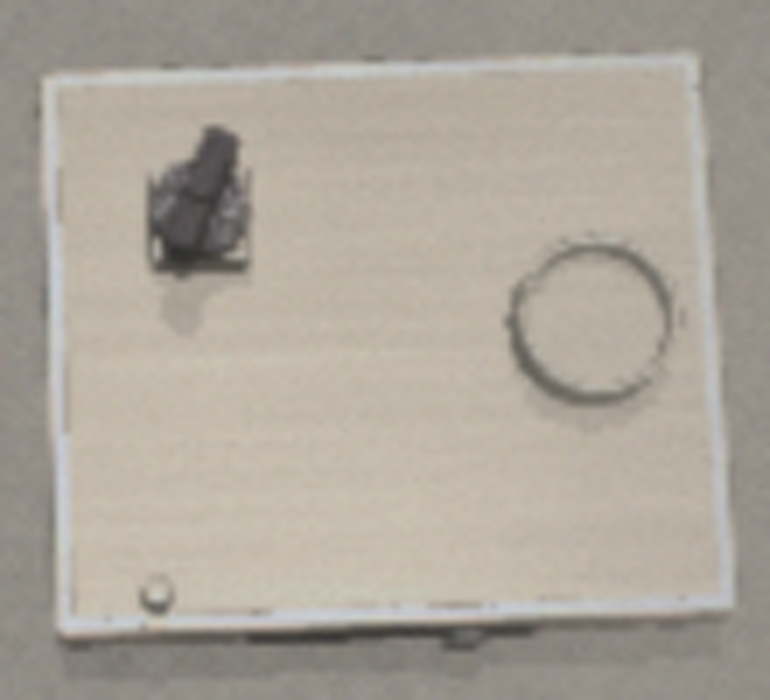

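View pics/t_sv.png

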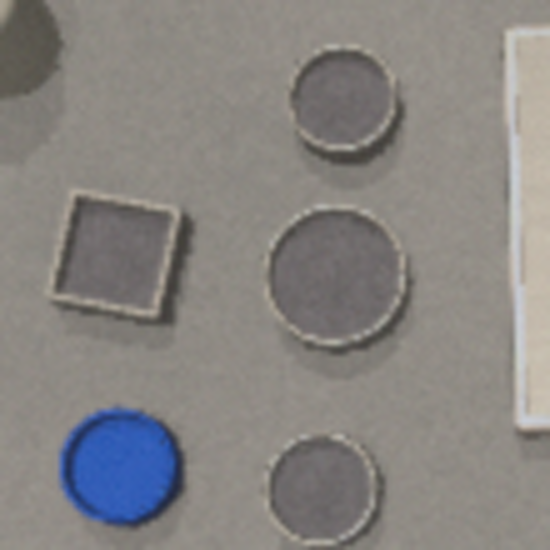

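View pics/t_sp.png

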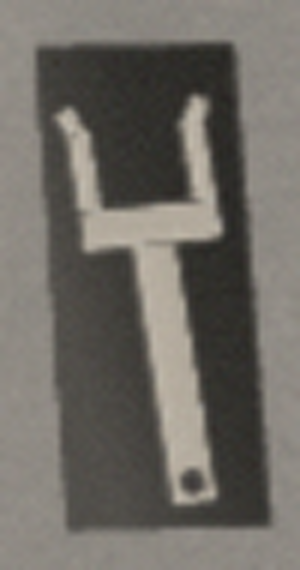

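View pics/s_sh.png

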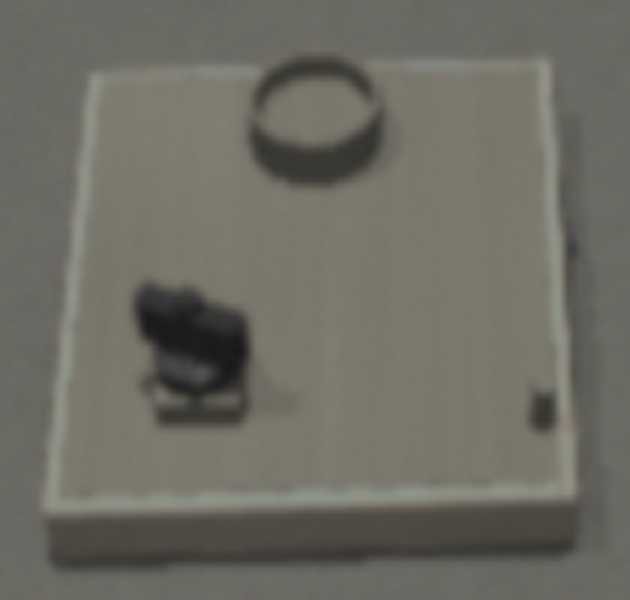

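```bash
python3 - <<'E'
from h import *
def q(n,u0,v0,s,pts,z): return [w(n,(a+.5)/s-.5+u0,(b+.5)/s-.5+v0,z).round(4)[:2] for a,b in pts]
c=np.array(q('top',255,145,7,[(45,77),(695,58),(732,608),(62,627)],.045)); print('deck',c.tolist())
print('lens',[np.linalg.norm(c[i]-c[(i+1)%4]).round(4) for i in range(4)],'mid',c.mean(0))
ang=np.arctan2(*( (c[0]-c[3])+(c[1]-c[2]))[::-1]); print('yaw',np.degrees(ang))
ang2=np.arctan2(*( (c[0]-c[1])+(c[3]-c[2]))[::-1])-np.pi/2; print('yaw2',np.degrees(ang2))
R=np.array([[np.cos(ang),-np.sin(ang)],[np.sin(ang),np.cos(ang)]])
for nm,o in dict(stud=(.05,.075),pan=(0,-.085),pin=(-.106,.098)).items(): print(nm,c.mean(0)+R@o)
print('pan rim',q('top',255,145,7,[(591,323)],.075)); print('pin',q('top',255,145,7,[(157,588)],.075))
print('wing ends',q('top',255,145,7,[(220,130),(187,250)],.107))
print('mat',m:=np.array(q('top',385,190,6,[(36,44),(234,42),(270,524),(68,530)],.003)),m.mean(0))
s=np.array(q('top',385,190,6,[(62,112),(200,97),(222,236),(84,250),(172,503),(218,498),(192,481)],.015)); print('sp',s.tolist())
print('sieves',q('top',160,150,5,[(344,98),(323,489),(337,276)],.04))
print('rad',q('top',160,150,5,[(291,98),(397,98),(265,276),(408,276),(266,489),(379,489)],.04))
E
```

```text
deck [[0.688, 0.0582], [0.6987, -0.2155], [0.4653, -0.2252], [0.4556, 0.048]]
lens [np.float64(0.2739), np.float64(0.2336), np.float64(0.2734), np.float64(0.2326)] mid [ 0.5769   -0.083625]
yaw 2.446314055485303
yaw2 2.136208188671814
stud [ 0.62365319 -0.00655919]
pan [ 0.58052808 -0.16854754]
pin [0.46681364 0.00976126]
pan rim [array([ 0.5771, -0.1651])]
pin [array([0.4679, 0.0095])]
wing ends [array([ 0.6471, -0.0142]), array([ 0.598 , -0.0014])]
mat [[ 0.5757 -0.3308]
 [ 0.5776 -0.4303]
 [ 0.3388 -0.4356]
 [ 0.3353 -0.3373]] [ 0.45685 -0.3835 ]
sp [[0.539, -0.339], [0.5471, -0.4077], [0.4779, -0.4151], [0.4705, -0.3471], [0.3483, -0.3845], [0.3508, -0.4068], [0.3588, -0.3946]]
sieves [array([0.6472, 0.1535]), array([0.4174, 0.1592]), array([0.5408, 0.1547])]
rad [array([0.6469, 0.1846]), array([0.6474, 0.1224]), array([0.5405, 0.1963]), array([0.5411, 0.1136]), array([0.4172, 0.1916]), array([0.4177, 0.1274])]
```

```bash
cat > fit.py <<'E'
from h import *
from scipy.optimize import least_squares
def px(u0,v0,s,a,b): return np.array([(a+.5)/s-.5+u0,(b+.5)/s-.5+v0])
T=lambda a,b:px(255,145,7,a,b); S=lambda a,b:px(195,150,6,a,b)
X,Y=.12,.14
obs=[('top',(X,Y,.045),T(45,77)),('top',(X,-Y,.045),T(695,58)),('top',(-X,-Y,.045),T(732,608)),('top',(-X,Y,.045),T(62,625)),
('top',(0,-.085,.075),T(591,323)),('top',(-.106,.098,.075),T(157,588)),
('side',(X,Y,.045),S(50,502)),('side',(-X,Y,.045),S(572,490)),('side',(-X,-Y,.045),S(548,62)),('side',(X,-Y,.045),S(92,72)),
('side',(0,-.085,.075),S(316,108)),('side',(-.106,.098,.075),S(543,393))]
def pose(v,o):
    c,s=np.cos(v[2]),np.sin(v[2]); return (v[0]+c*o[0]-s*o[1],v[1]+s*o[0]+c*o[1],o[2])
for sel in (('top',),('side',),('top','side')):
    O=[o for o in obs if o[0] in sel]
    f=lambda v:np.concatenate([p(n,pose(v,o))-m for n,o,m in O])
    q=least_squares(f,[.577,-.083,.04],loss='soft_l1',f_scale=.5); v=q.x
    print(sel,v[:2].round(4),np.degrees(v[2]).round(2)); print(f(v).reshape(-1,2).round(1).tolist())
    for nm,o in dict(stud=(.05,.075,.107),pan=(0,-.085,.075),pin=(-.106,.098,.075)).items(): print(nm,np.round(pose(v,o),4))
E
python3 fit.py
```

```text
('top',) [ 0.5765 -0.083 ] 2.15
[[-1.1, -1.1], [0.9, -1.0], [0.8, 1.2], [-1.6, 1.7], [1.0, -0.9], [-0.5, 0.3]]
stud [ 0.6237 -0.0062  0.107 ]
pan [ 0.5797 -0.1679  0.075 ]
pin [0.4669 0.011  0.075 ]
('side',) [ 0.5776 -0.0804] 1.8
[[-2.5, 2.2], [0.8, 2.3], [1.2, -0.2], [-0.3, -0.3], [-0.0, -1.3], [-0.1, -0.8]]
stud [ 0.6252 -0.0038  0.107 ]
pan [ 0.5803 -0.1653  0.075 ]
pin [0.4686 0.0143 0.075 ]
('top', 'side') [ 0.5773 -0.0821] 2.04
[[-1.3, -1.4], [0.7, -1.1], [0.4, 1.1], [-1.9, 1.4], [0.7, -1.1], [-0.9, 0.0], [-2.1, 1.8], [1.1, 1.7], [1.2, -0.7], [-0.4, -0.6], [-0.0, -1.7], [0.2, -1.4]]
stud [ 0.6246 -0.0054  0.107 ]
pan [ 0.5803 -0.167   0.075 ]
pin [0.4678 0.0121 0.075 ]
```

```bash
python3 - <<'E'
from h import *
s=cv2.imread('pics/side0.png')[:,:,::-1]
crop('side',190,225,380,340,4,'s_sv',s)
for n,P in dict(A=(.6472,.1535),B=(.4174,.1592)).items():
    print(n,p('side',(*P,.04)))
E
```

```text
A [214.14188644 265.96860311]
B [305.33714971 268.51949366]
```

View pics/s_sv.png

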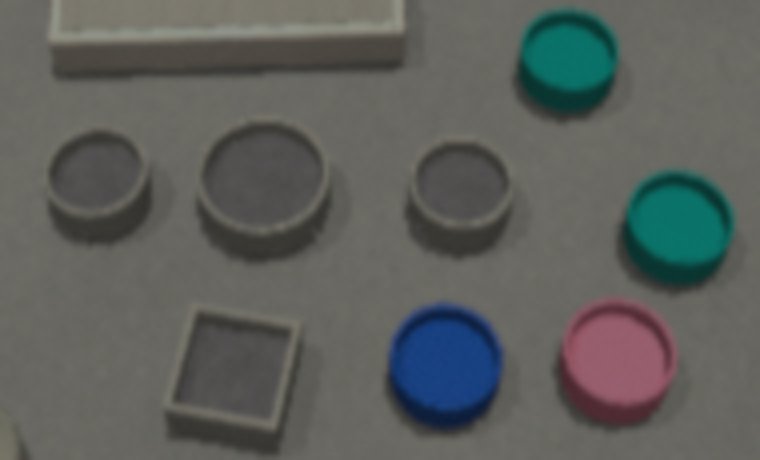

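Sieve A is at side-crop (98,174) and sieve B at (461,184). They are grey and the same size, so both are small round sieves. The wide one at (264,180) and the coloured rounds are not. I'll take B first.

```bash
cat >> h.py <<'E'
def to(pos,yaw=None,up=True):
    """increment from measured pose to pos, tool down, jaw axis (tool y) at world yaw deg (mod 180 nearest unless exact)"""
    s=r.sense(); R=np.array(s['ee_rot']); P=np.array(s['tcp_pos'])
    cy=np.degrees(np.arctan2(R[1,1],R[0,1]))
    if yaw is None: yaw=cy
    a=np.radians(yaw); x=np.array([0,0,-1.]); y=np.array([np.cos(a),np.sin(a),0]); Rt=np.column_stack([x,y,np.cross(x,y)])
    rv,_=cv2.Rodrigues(R.T@Rt); rv=np.degrees(rv.ravel())
    d=R.T@(np.array(pos,float)-P)
    print('rv',rv.round(2),'shift',d.round(4),'| yaw',round(cy,2),'P',P.round(4),'j',np.round(s['joints'],1),'g',round(s['gripper_width']*87,1),'t',round(s['time_s'],2),'F',np.round(s['wrist_force'],1),'M',np.round(s['moment'],2))
E
python3 -c "
from h import *
to((.4174,.161,.10),-90)"
```

```text
rv [-2.503e+01  2.000e-02 -1.100e-01] shift [ 0.1302  0.3017 -0.3102] | yaw -115.03 P [0.2641 0.5658 0.2296] j [ 79.8  22.1   0.4  -0.  -68.4 -14.8] g 86.9 t 0.1 F [ 0.1 -0.  -0.5] M [-0.02 -0.01 -0.01]
```

Request:
{"api": "move_arm", "payload": {"increments": [-25,0,0,0.11,0.302,-0.31,0.087,-25,0,0,0.11,0.302,-0.31,0.087,-25,0,0,0.11,0.302,-0.31,0.087,-25,0,0,0.11,0.302,-0.31,0.087,-25,0,0,0.11,0.302,-0.31,0.087,-25,0,0,0.11,0.302,-0.31,0.087,-25,0,0,0.11,0.302,-0.31,0.087,-25,0,0,0.11,0.302,-0.31,0.087,-25,0,0,0.11,0.302,-0.31,0.087,-25,0,0,0.11,0.302,-0.31,0.087,-25,0,0,0.11,0.302,-0.31,0.087,-25,0,0,0.11,0.302,-0.31,0.087]}}

```text
time_s: 1.1
tcp_pos: [0.4165, 0.1565, 0.1186]
ee_rot: [[-0.005, -0.007, -1.0], [-0.003, -1.0, 0.007], [-1.0, 0.003, 0.005]]
wrist_force: [-0.7, 0.1, 0.7]
gripper_width: 1.001
```

```bash
python3 -c "
from h import *
crop('top',180,200,280,300,6,'t1');crop('side',220,200,380,340,5,'s1')
to((.4174,.161,.022),-90)"
```

```text
rv [-0.18  0.05 -0.04] shift [ 0.0981 -0.0008  0.0001] | yaw -90.18 P [0.4176 0.1603 0.1201] j [ 41.9  11.9 -32.4   0.  -45.7  47.9] g 86.8 t 1.2 F [ 0.5 -0.1  1. ] M [-0.02  0.   -0.04]
```

View pics/s1.png

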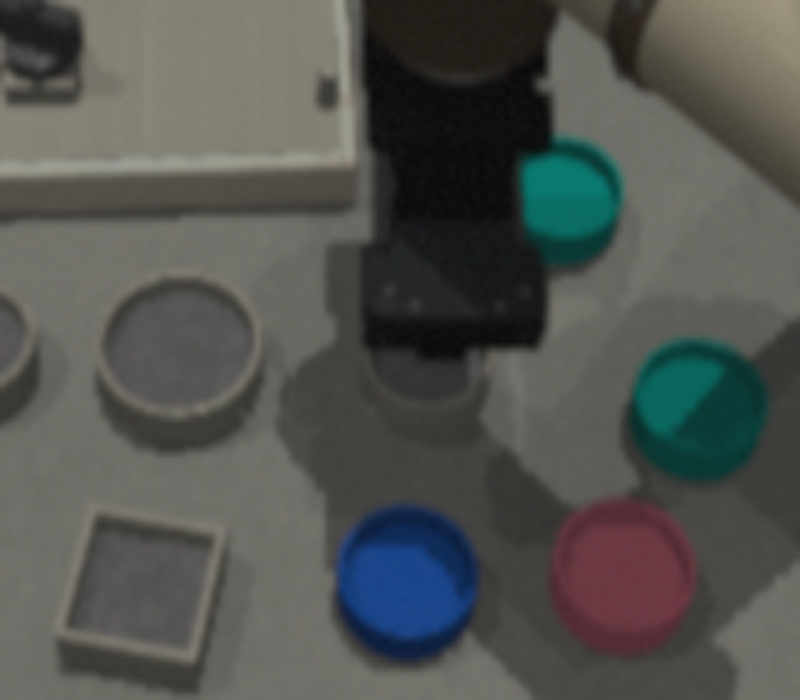

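View pics/t1.png

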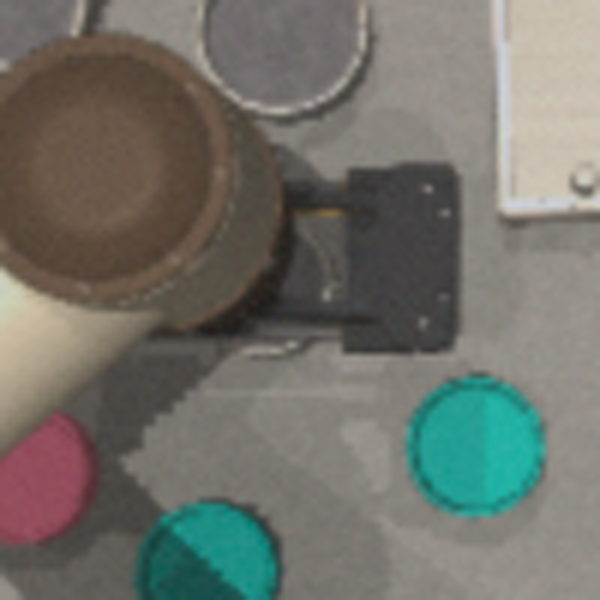

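Request:
{"api": "move_arm", "payload": {"increments": [0,0,0,0.03,0,0,0.087,0,0,0,0.06,0,0,0.087,0,0,0,0.08,0,0,0.087,0,0,0,0.098,0,0,0.087,0,0,0,0.098,0,0,0.087,0,0,0,0.098,0,0,0.087,0,0,0,0.098,0,0,0.04,0,0,0,0.098,0,0,0.04,0,0,0,0.098,0,0,0.04,0,0,0,0.098,0,0,0.04,0,0,0,0.098,0,0,0.04,0,0,0,0.098,0,0,0.04]}}

```text
time_s: 2.2
tcp_pos: [0.418, 0.162, 0.0235]
ee_rot: [[0.002, -0.0, -1.0], [0.001, -1.0, 0.0], [-1.0, -0.001, -0.002]]
wrist_force: [-2.1, 1.0, 5.5]
gripper_width: 0.754
```

```bash
python3 -c "
from h import *
to((.4174,.161,.022),-90)
crop('side',220,200,380,340,5,'s2')"
```

```text
rv [-0.01 -0.09  0.07] shift [0.0015 0.001  0.0006] | yaw -90.01 P [0.418  0.162  0.0235] j [ 42.1  21.4 -38.4   0.  -30.1  47.9] g 65.6 t 2.2 F [-2.1  1.   5.5] M [0.32 0.51 0.06]
```

View pics/s2.png

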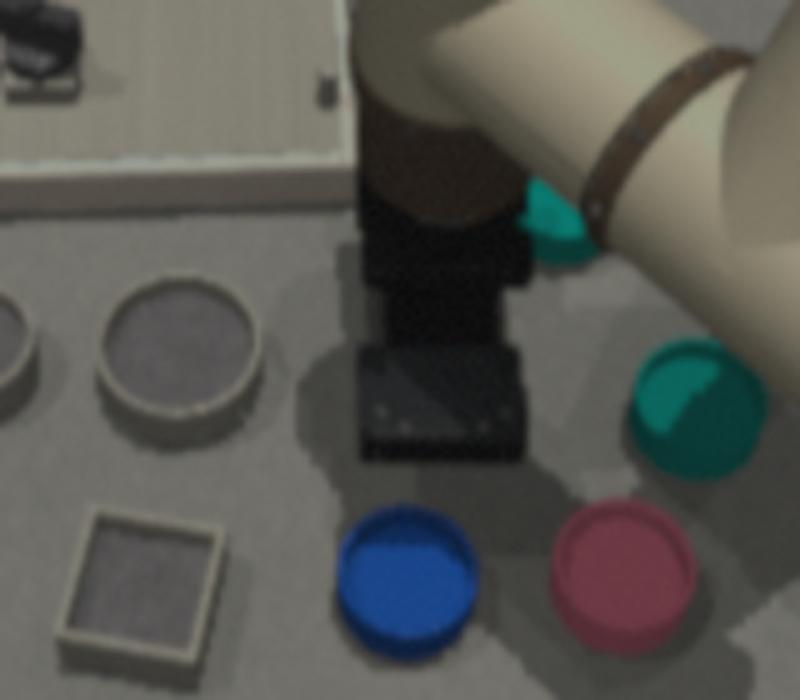

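Request:
{"api": "move_arm", "payload": {"increments": [0,0,0,0,0,0,0.087,0,0,0,0,0,0,0.087,0,0,0,0,0,0,0.087,0,0,0,0,0,0,0.087,7,0,0,0,0,0,0.087,14,0,0,0,0,0,0.087,21,0,0,0,0,0,0.087,28,0,0,0,0,0,0.087,35,0,0,0,0,0,0.087,42,0,0,0,0,0,0.087,49,0,0,0,0,0,0.087,56,0,0,0,0,0,0.087]}}

```text
time_s: 3.25
tcp_pos: [0.4174, 0.1614, 0.0224]
ee_rot: [[-0.0, -0.833, -0.554], [-0.0, -0.554, 0.833], [-1.0, 0.0, -0.0]]
wrist_force: [1.1, -0.4, -0.4]
gripper_width: 1.003
```

Request:
{"api": "move_arm", "payload": {"increments": [7,0,0,0,0,0,0.087,14,0,0,0,0,0,0.087,21,0,0,0,0,0,0.087,28,0,0,0,0,0,0.087,34,0,0,0,0,0,0.087,34,0,0,0,0,0,0.087,34,0,0,0,0,0,0.05,34,0,0,0,0,0,0.05,34,0,0,0,0,0,0.05,34,0,0,0,0,0,0.05,34,0,0,0,0,0,0.05,34,0,0,0,0,0,0.05]}}

```text
time_s: 4.25
tcp_pos: [0.4177, 0.1617, 0.0226]
ee_rot: [[0.0, -1.0, -0.0], [0.0, -0.0, 1.0], [-1.0, -0.0, 0.0]]
wrist_force: [0.5, 0.2, -0.7]
gripper_width: 0.753
```

```bash
python3 -c "
from h import *
to((.58,-.166,.15),-180)
crop('side',220,200,380,340,5,'s2')"
```

```text
rv [0.01 0.02 0.02] shift [-0.1274 -0.1623 -0.3277] | yaw -179.99 P [0.4177 0.1617 0.0226] j [ 42.1  21.5 -38.5   0.  -30.  -42.1] g 65.5 t 4.25 F [ 0.5  0.2 -0.7] M [ 0.1  -0.23 -0.04]
```

View pics/s2.png

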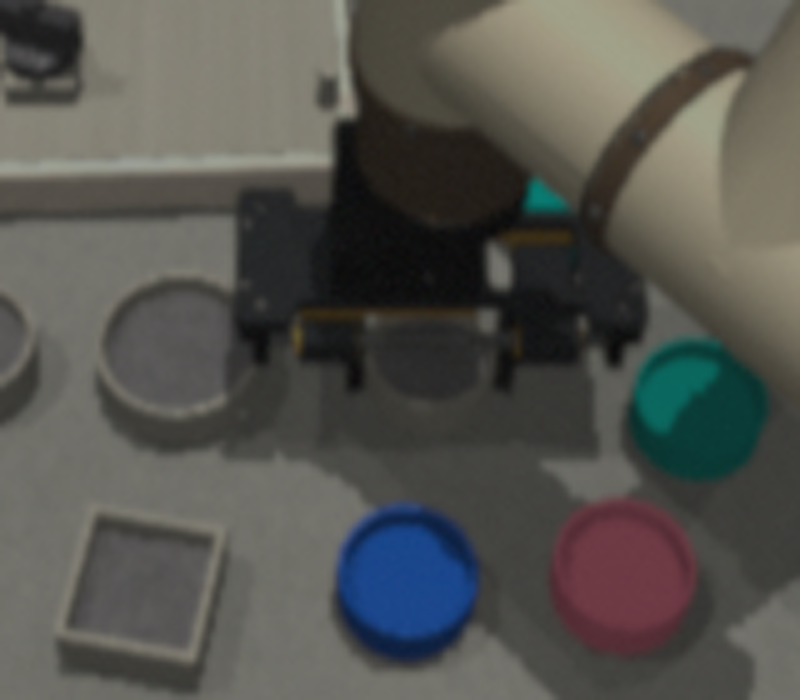

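```bash
python3 -c "
from h import *
f=lambda q:((q-np.array([220,200])+.5)*5-.5).round(1)
for P in [(.4177,.1617,.04),(.4177,.1617+.033,.04),(.4177+.033,.1617,.04),(.4177-.033,.1617,.04)]: print(f(p('side',P)))
im=r.capture('side'); crop('side',280,255,325,295,14,'s3',im)
"
```

```text
[428.2 348.9]
[430.3 407.7]
[362.2 348.5]
[494.3 349.4]
```

View pics/s3.png

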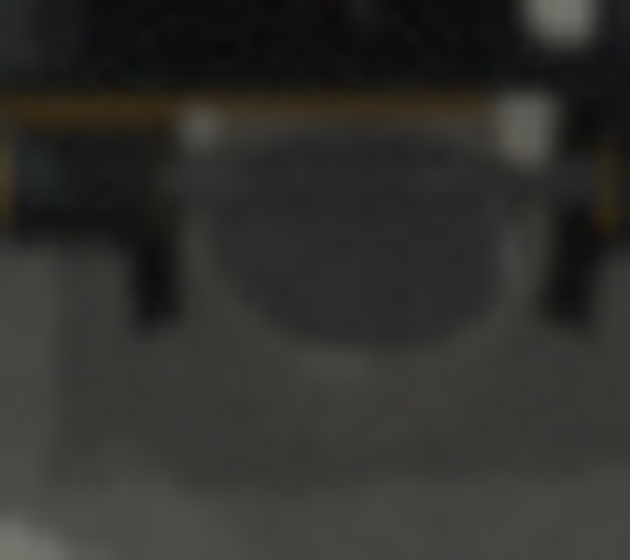

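```bash
python3 -c "
from h import *
from fit import S,T
s=cv2.imread('pics/side0.png')[:,:,::-1]
crop('side',230,153,266,185,20,'s_pan',s)
t=cv2.imread('pics/top0.png')[:,:,::-1]
crop('top',322,173,358,209,20,'t_pan',t)
print('pan side',w('side',*S(316,108),.075)); print('pin side',w('side',*S(543,393),.075))
print('A side',w('side',214.4,268.4,.04),'B',w('side',305.1,270.9,.04))
" | tail -3
```

```text
pan side [ 0.57981855 -0.15985502  0.075     ]
pin side [0.46843167 0.01688608 0.075     ]
A side [0.64576494 0.16053969 0.04      ] B [0.41819974 0.16602596 0.04      ]
```

View pics/s_pan.png

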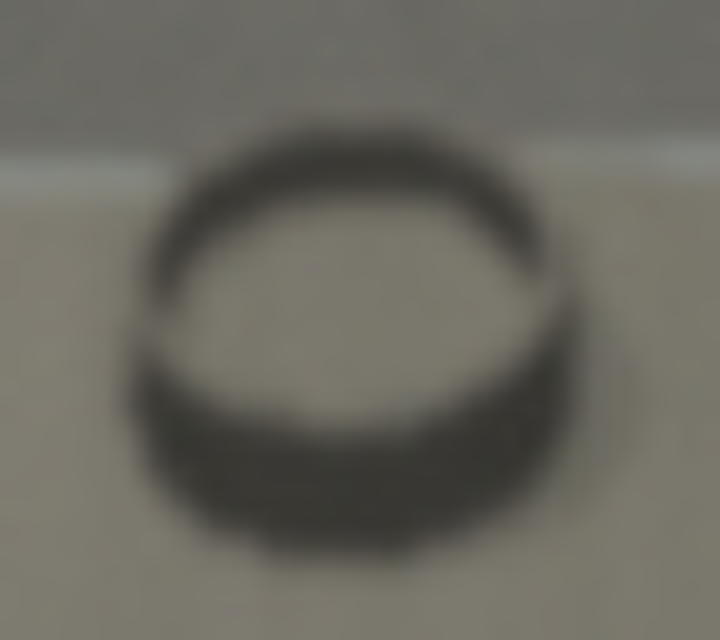

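View pics/t_pan.png

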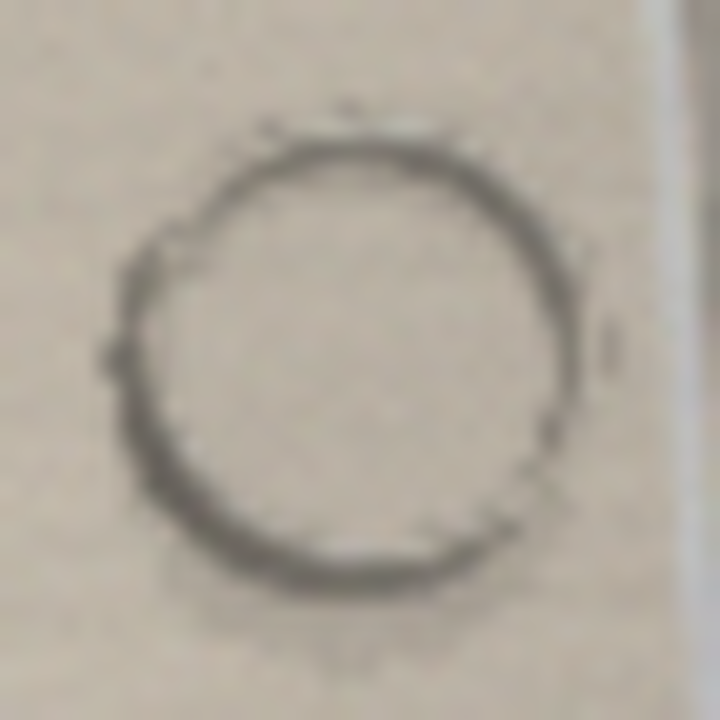

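Request:
{"api": "move_arm", "payload": {"increments": [0,0,0,-0.04,0,0,0.05,0,0,0,-0.08,0,0,0.05,0,0,0,-0.12,-0.02,-0.04,0.05,0,0,0,-0.14,-0.04,-0.07,0.05,0,0,0,-0.14,-0.06,-0.105,0.05,0,0,0,-0.14,-0.075,-0.14,0.05,0,0,0,-0.14,-0.092,-0.175,0.05,0,0,0,-0.14,-0.108,-0.21,0.05,0,0,0,-0.14,-0.125,-0.245,0.05,0,0,0,-0.14,-0.142,-0.28,0.05,0,0,0,-0.14,-0.155,-0.31,0.05,0,0,0,-0.14,-0.161,-0.325,0.05]}}

```text
time_s: 5.35
tcp_pos: [0.5789, -0.167, 0.1614]
ee_rot: [[-0.001, -1.0, 0.004], [-0.0, 0.004, 1.0], [-1.0, 0.001, -0.0]]
wrist_force: [0.0, 0.1, -1.2]
gripper_width: 0.752
```

```bash
python3 -c "
from h import *
to((.579,-.163,.11),-180)"
```

```text
rv [-0.21 -0.02 -0.08] shift [ 0.0514 -0.0002  0.004 ] | yaw 179.79 P [ 0.5789 -0.167   0.1614] j [ -0.7  23.1  -8.4   0.  -58.6   0.5] g 65.4 t 5.35 F [ 0.   0.1 -1.2] M [ 0.11 -0.12  0.06]
```

Request:
{"api": "move_arm", "payload": {"increments": [0,0,0,0.02,0,0.002,0.05,0,0,0,0.04,0,0.002,0.05,0,0,0,0.051,0,0.002,0.05,0,0,0,0.051,0,0.002,0.05,0,0,0,0.051,0,0.002,0.05,0,0,0,0.051,0,0.002,0.05,0,0,0,0.051,0,0.002,0.05]}}

```text
time_s: 5.93
tcp_pos: [0.5793, -0.1613, 0.113]
ee_rot: [[0.003, -1.0, -0.0], [-0.0, -0.0, 1.0], [-1.0, -0.003, -0.0]]
wrist_force: [-0.5, -0.3, -1.0]
gripper_width: 0.752
```

```bash
python3 -c "
from h import *
to((.579,-.163,.11),-180)
crop('side',220,130,285,190,12,'s4');im=crop('top',290,140,400,240,6,'t4')
"
```

```text
rv [ 0.02 -0.02  0.14] shift [ 0.003   0.0003 -0.0017] | yaw -179.98 P [ 0.5793 -0.1613  0.113 ] j [ -0.1  25.7 -12.    0.  -52.1   0.1] g 65.4 t 5.93 F [-0.5 -0.3 -1. ] M [ 0.09 -0.04 -0.04]
```

View pics/s4.png

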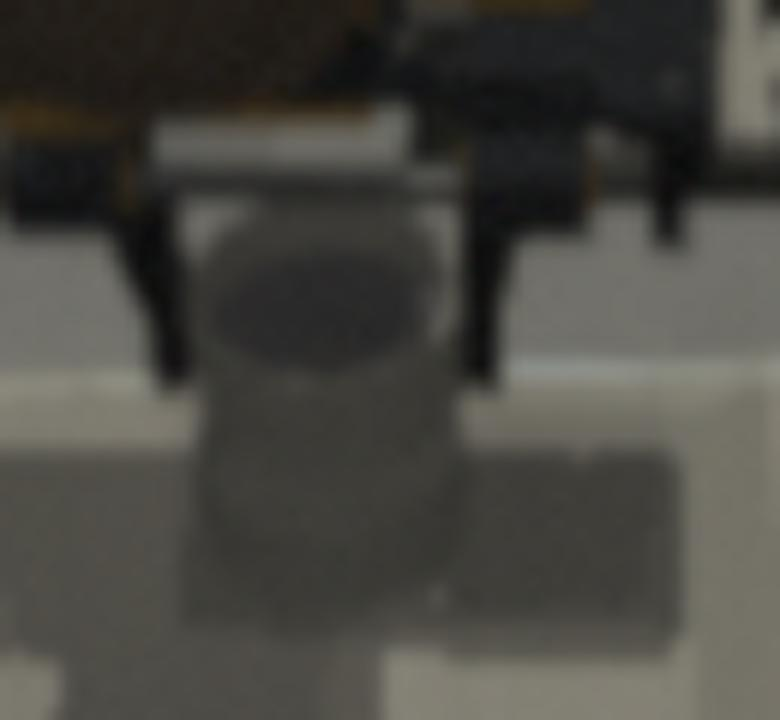

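View pics/t4.png

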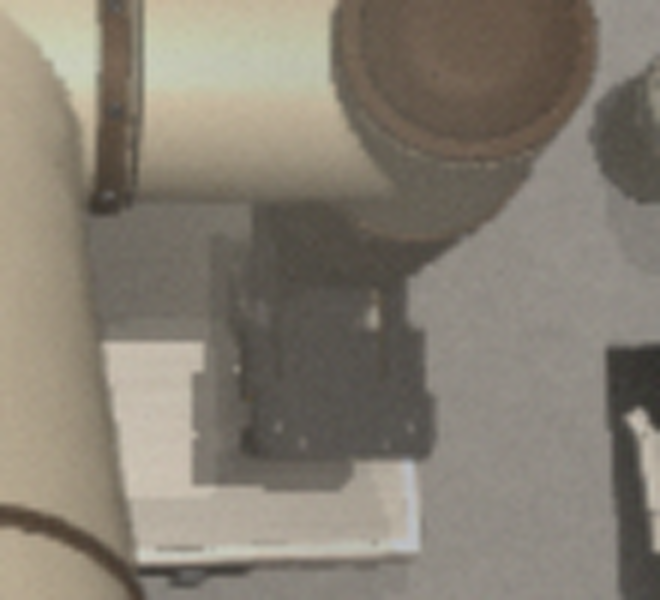

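```bash
python3 -c "
from h import *
x,y,z=.5793,-.1613,.1304
print('sieve front pred',p('side',(x,y+.033,z)),'meas 246.6,160.8; sides',p('side',(x+.033,y,z)),p('side',(x-.033,y,z)),'meas',220+195.5/12-.5,220+455.5/12-.5)
for yy in(-.158,-.161,-.164,-.167): print(yy,'pan front',p('side',(x,yy+.033,.075)),'back',p('side',(x,yy-.033,.075)),'base',p('side',(x,yy+.033,.045)))
print('meas front',230+355.5/20-.5,153+437/20-.5,'back',153+125/20-.5,'base',153+550/20-.5)
print('sides',p('side',(x+.033,-.163,.075)),p('side',(x-.033,-.163,.075)),230+135/20-.5,230+575/20-.5)
"
```

```text
sieve front pred [245.40329011 161.58971106] meas 246.6,160.8; sides [234.51765438 153.37450538] [257.75592108 153.40429973] meas 235.79166666666666 257.4583333333333
-0.158 pan front [246.70919195 176.20503273] back [248.04466779 160.14428757] base [247.41461496 183.24771679]
-0.161 pan front [246.77195069 175.45028148] back [248.10319731 159.44039778] base [247.47502361 182.4966882 ]
-0.164 pan front [246.83450738 174.69796004] back [248.16154486 158.73869657] base [247.53524161 181.74802994]
-0.167 pan front [246.896863   173.94805672] back [248.21971126 158.03917374] base [247.59526985 181.00173079]
meas front 247.275 174.35 back 158.75 base 180.0
sides [236.30846954 166.80030213] [258.68164723 166.84243176] 236.25 258.25
```

Request:
{"api": "move_arm", "payload": {"increments": [0,0,0,0.006,-0.001,-0.0027,0.05,0,0,0,0.011,-0.001,-0.0027,0.05,0,0,0,0.011,-0.001,-0.0027,0.05,0,0,0,0.013,-0.001,-0.0027,0.05,0,0,0,0.015,-0.001,-0.0027,0.05,0,0,0,0.017,-0.001,-0.0027,0.05,0,0,0,0.018,-0.001,-0.0027,0.05,0,0,0,0.018,-0.001,-0.0027,0.05,0,0,0,0.018,-0.001,-0.0027,0.05]}}

```text
time_s: 6.78
tcp_pos: [0.5807, -0.165, 0.0953]
ee_rot: [[0.003, -1.0, -0.0], [-0.002, -0.0, 1.0], [-1.0, -0.003, -0.002]]
wrist_force: [-0.3, -2.0, 5.8]
gripper_width: 0.749
```

```bash
python3 -c "
from h import *
to((.580,-.164,.095),-180)
crop('side',220,130,285,190,12,'s4')
"
```

```text
rv [ 0.02 -0.09  0.19] shift [0.0002 0.0007 0.001 ] | yaw -179.98 P [ 0.5807 -0.165   0.0953] j [ -0.5  27.1 -12.8   0.1 -50.    0.4] g 65.2 t 6.78 F [-0.3 -2.   5.8] M [-0.63 -0.03 -0.  ]
```

View pics/s4.png

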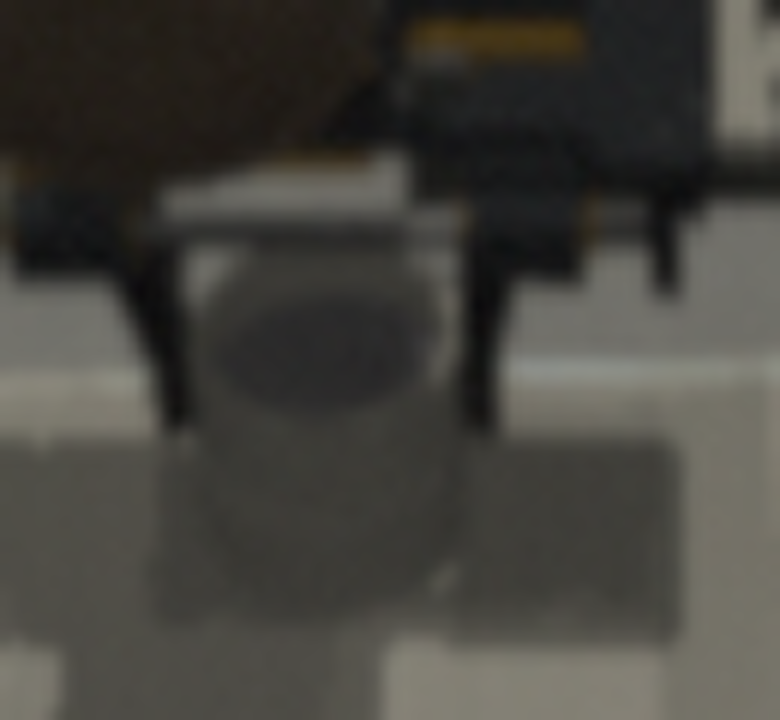

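Request:
{"api": "move_arm", "payload": {"increments": [0,0,0,-0.006,0,0,0.05,0,0,0,-0.006,0,0,0.05,0,0,0,-0.006,0,0,0.05,0,0,0,-0.006,0,0,0.05,0,0,0,-0.004,0,0,0.05,0,0,0,-0.003,0,0,0.05,0,0,0,-0.002,0,0,0.05,0,0,0,-0.001,0,0,0.05,0,0,0,-0.0005,0,0,0.05,0,0,0,-0.0005,0,0,0.05]}}

```text
time_s: 7.67
tcp_pos: [0.5804, -0.1649, 0.0955]
ee_rot: [[0.003, -1.0, -0.0], [-0.001, -0.0, 1.0], [-1.0, -0.003, -0.001]]
wrist_force: [-0.7, -2.0, 6.0]
gripper_width: 0.751
```

```bash
python3 -c "
from h import *
to((.580,-.164,.095),-180)
"
```

```text
rv [ 0.02 -0.08  0.15] shift [0.0005 0.0004 0.0009] | yaw -179.98 P [ 0.5804 -0.1649  0.0955] j [ -0.5  27.  -12.8   0.1 -50.    0.4] g 65.4 t 7.67 F [-0.7 -2.   6. ] M [-0.44  0.11  0.04]
```

Request:
{"api": "move_arm", "payload": {"increments": [0,0,0,0,0,-0.001,0.05,0,0,0,0,0,-0.002,0.05,0,0,0,0,0,-0.003,0.05,0,0,0,0,0,-0.003,0.05,0,0,0,0,0,-0.003,0.05]}}

```text
time_s: 8.08
tcp_pos: [0.5803, -0.1673, 0.0939]
ee_rot: [[0.002, -1.0, 0.0], [-0.0, 0.0, 1.0], [-1.0, -0.002, -0.0]]
wrist_force: [3.8, -1.0, 0.2]
gripper_width: 0.752
```

```bash
python3 -c "
from h import *
to((.580,-.164,.095),-180)
"
```

```text
rv [-0.01 -0.02  0.11] shift [-0.0011  0.0003  0.0033] | yaw 179.99 P [ 0.5803 -0.1673  0.0939] j [ -0.7  27.2 -12.7   0.  -50.    0.7] g 65.4 t 8.08 F [ 3.8 -1.   0.2] M [-0.17 -1.17 -0.01]
```

Request:
{"api": "move_arm", "payload": {"increments": [0,0,0,0,-0.0015,0,0.05,0,0,0,0.001,-0.0015,0,0.05,0,0,0,0.003,-0.0015,0,0.05,0,0,0,0.0045,-0.0015,0,0.05,0,0,0,0.0045,-0.0015,0,0.05,0,0,0,0.0045,-0.0015,0,0.05]}}

```text
time_s: 8.58
tcp_pos: [0.5807, -0.1673, 0.0891]
ee_rot: [[-0.0, -1.0, 0.001], [0.0, 0.001, 1.0], [-1.0, 0.0, 0.0]]
wrist_force: [3.2, -1.4, -1.1]
gripper_width: 0.751
```

```bash
python3 -c "
from h import *
to((.580,-.164,.0876),-180)
"
```

```text
rv [-0.04  0.01 -0.03] shift [0.0015 0.0007 0.0033] | yaw 179.96 P [ 0.5807 -0.1673  0.0891] j [ -0.7  27.6 -12.8  -0.  -49.6   0.7] g 65.3 t 8.58 F [ 3.2 -1.4 -1.1] M [-0.36 -0.91  0.02]
```

Request:
{"api": "move_arm", "payload": {"increments": [0,0,0,0,-0.001,-0.0005,0.05,0,0,0,0,-0.002,-0.001,0.05,0,0,0,0,-0.002,-0.001,0.05,0,0,0,0,-0.002,-0.001,0.05]}}

```text
time_s: 8.92
tcp_pos: [0.582, -0.1681, 0.0891]
ee_rot: [[-0.002, -1.0, 0.001], [0.0, 0.001, 1.0], [-1.0, 0.002, 0.0]]
wrist_force: [1.2, -0.6, -1.0]
gripper_width: 0.75
```

```bash
python3 -c "
from h import *
to((.580,-.164,.0876),-180)
"
```

```text
rv [-0.04  0.02 -0.12] shift [0.0015 0.002  0.0041] | yaw 179.96 P [ 0.582  -0.1681  0.0891] j [ -0.8  27.8 -12.5  -0.  -49.8   0.8] g 65.2 t 8.92 F [ 1.2 -0.6 -1. ] M [ 0.12 -0.02  0.04]
```

Request:
{"api": "move_arm", "payload": {"increments": [0,0,0,0,-0.001,0,0.05,0,0,0,0,-0.002,0,0.05,0,0,0,0,-0.003,0,0.05,0,0,0,0,-0.003,0,0.05,0,0,0,0,-0.003,0,0.05]}}

```text
time_s: 9.33
tcp_pos: [0.5844, -0.1682, 0.0893]
ee_rot: [[-0.003, -1.0, 0.001], [0.0, 0.001, 1.0], [-1.0, 0.003, 0.0]]
wrist_force: [-3.4, 0.1, 1.6]
gripper_width: 0.751
```

Request:
{"api": "move_arm", "payload": {"increments": [0,0,0,0,0.0015,-0.001,0.05,0,0,0,0,0.0015,-0.002,0.05,0,0,0,0,0.0015,-0.003,0.05,0,0,0,0,0.0015,-0.003,0.05,0,0,0,0,0.0015,-0.003,0.05]}}

```text
time_s: 9.75
tcp_pos: [0.5838, -0.1697, 0.0891]
ee_rot: [[-0.001, -1.0, 0.0], [0.002, 0.0, 1.0], [-1.0, 0.001, 0.002]]
wrist_force: [-2.8, 5.7, -0.2]
gripper_width: 0.754
```

Request:
{"api": "move_arm", "payload": {"increments": [0,0,0,0,0.001,0.003,0.05,0,0,0,0,0.001,0.003,0.05,0,0,0,0,0.001,0.003,0.05,0,0,0,0,0.001,0.003,0.05]}}

```text
time_s: 10.08
tcp_pos: [0.584, -0.1685, 0.0898]
ee_rot: [[0.002, -1.0, 0.0], [-0.0, 0.0, 1.0], [-1.0, -0.002, -0.0]]
wrist_force: [-0.4, -0.2, -1.5]
gripper_width: 0.751
```

```bash
python3 -c "
from h import *
to((.5826,-.1673,.0876),-180)
"
```

```text
rv [-0.02 -0.02  0.09] shift [0.0022 0.0015 0.0012] | yaw 179.98 P [ 0.584  -0.1685  0.0898] j [ -0.8  27.8 -12.3   0.  -49.7   0.8] g 65.4 t 10.08 F [-0.4 -0.2 -1.5] M [0.19 0.   0.  ]
```

Request:
{"api": "move_arm", "payload": {"increments": [0,0,0,0.0005,0.0012,0.0007,0.05,0,0,0,0.0015,0.0012,0.0007,0.05,0,0,0,0.0025,0.0012,0.0007,0.05,0,0,0,0.0025,0.0012,0.0007,0.05,0,0,0,0.0025,0.0012,0.0007,0.05,0,0,0,0.0025,0.0012,0.0007,0.05]}}

```text
time_s: 10.58
tcp_pos: [0.5825, -0.1678, 0.0876]
ee_rot: [[0.001, -1.0, 0.0], [-0.0, 0.0, 1.0], [-1.0, -0.001, -0.0]]
wrist_force: [0.1, -0.8, 3.5]
gripper_width: 0.749
```

Request:
{"api": "move_arm", "payload": {"increments": [0,0,0,0,0,0,0.087,0,0,0,0,0,0,0.087,0,0,0,0,0,0,0.087,0,0,0,0,0,0,0.087]}}

```text
time_s: 10.92
tcp_pos: [0.5821, -0.1675, 0.0867]
ee_rot: [[-0.0, -1.0, 0.0], [0.0, 0.0, 1.0], [-1.0, 0.0, 0.0]]
wrist_force: [0.0, -0.4, -0.5]
gripper_width: 0.954
```

```bash
python3 -c "
from h import *
to((.583,-.168,.17),-180)
"
```

```text
rv [-0.03  0.01 -0.01] shift [-0.0833 -0.0009 -0.0005] | yaw 179.97 P [ 0.5821 -0.1675  0.0867] j [ -0.8  27.9 -12.7  -0.  -49.4   0.7] g 83.0 t 10.92 F [ 0.  -0.4 -0.5] M [ 0.11 -0.03  0.01]
```

Request:
{"api": "move_arm", "payload": {"increments": [0,0,0,-0.03,0,0,0.087,0,0,0,-0.07,0,0,0.087,-7,0,0,-0.085,-0.005,0.03,0.087,-14,0,0,-0.09,-0.015,0.065,0.087,-21,0,0,-0.09,-0.022,0.1,0.087,-28,0,0,-0.09,-0.03,0.14,0.087,-35,0,0,-0.09,-0.038,0.18,0.087,-42,0,0,-0.09,-0.046,0.22,0.087,-45,0,0,-0.09,-0.055,0.26,0.087,-45,0,0,-0.09,-0.064,0.295,0.087,-45,0,0,-0.08,-0.07,0.324,0.087,-45,0,0,-0.06,-0.07,0.324,0.087]}}

```text
time_s: 11.92
tcp_pos: [0.6551, 0.1627, 0.1489]
ee_rot: [[0.008, -0.703, -0.711], [0.003, -0.711, 0.703], [-1.0, -0.008, -0.003]]
wrist_force: [0.9, 0.4, 0.7]
gripper_width: 0.996
```

```bash
python3 -c "
from h import *
to((.652,.157,.022),-135)
crop('side',150,200,290,300,5,'s5')
im=r.capture('top'); cv2.imwrite('pics/t5.png',im[:,:,::-1])
"
```

```text
rv [ 0.33 -0.18  0.44] shift [ 0.1269  0.0072 -0.0013] | yaw -134.67 P [0.6551 0.1627 0.1489] j [ 27.7  30.1   1.4   0.1 -60.9  17.6] g 86.7 t 11.92 F [0.9 0.4 0.7] M [-0.05 -0.12 -0.02]
```

View pics/s5.png

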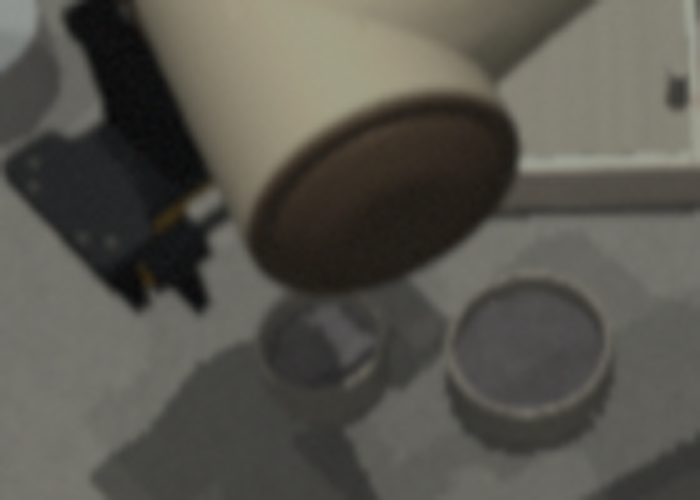

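View pics/t5.png

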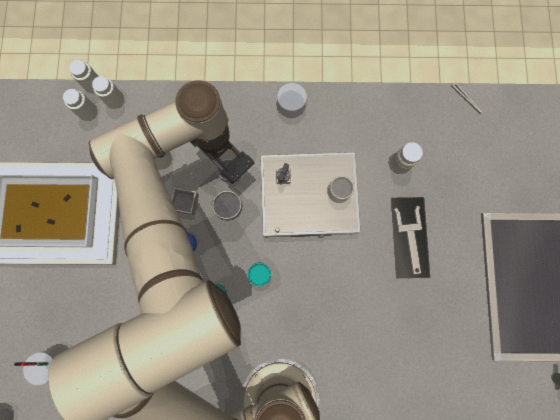

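```bash
python3 -c "
from h import *
to((.650,.157,.0225),-135)
"
```

```text
rv [ 0.06  0.22 -0.4 ] shift [ 0.1203 -0.0007 -0.0008] | yaw -134.94 P [0.6499 0.1574 0.1428] j [ 27.4  30.2   0.8  -0.1 -61.   17.7] g 87.0 t 12.02 F [-0.5 -1.1 -0.5] M [-0.09  0.1   0.03]
```

Request:
{"api": "move_arm", "payload": {"increments": [0,0,0,0.03,0,0,0.087,0,0,0,0.06,0,0,0.087,0,0,0,0.085,0,0,0.087,0,0,0,0.1,0,0,0.087,0,0,0,0.112,0,0,0.087,0,0,0,0.12,0,0,0.087,0,0,0,0.12,0,0,0.087,0,0,0,0.12,0,0,0.05,0,0,0,0.12,0,0,0.05,0,0,0,0.12,0,0,0.05,0,0,0,0.12,0,0,0.05,0,0,0,0.12,0,0,0.05]}}

```text
time_s: 13.02
tcp_pos: [0.6523, 0.1563, 0.0282]
ee_rot: [[0.0, -0.707, -0.707], [-0.0, -0.707, 0.707], [-1.0, -0.0, -0.0]]
wrist_force: [-1.8, 0.1, 4.3]
gripper_width: 0.752
```

Request:
{"api": "move_arm", "payload": {"increments": [0,0,0,0,0,0,0.087,0,0,0,0,0,0,0.087,0,0,0,0,0,0,0.087,0,0,0,0,0,0,0.087,7,0,0,0,0,0,0.087,14,0,0,0,0,0,0.087,21,0,0,0,0,0,0.087,28,0,0,0,0,0,0.087,35,0,0,0,0,0,0.087,42,0,0,0,0,0,0.087,49,0,0,0,0,0,0.087,56,0,0,0,0,0,0.087]}}

```text
time_s: 14.02
tcp_pos: [0.6523, 0.1565, 0.0267]
ee_rot: [[-0.0, -0.98, 0.197], [0.0, 0.197, 0.98], [-1.0, 0.0, 0.0]]
wrist_force: [-0.6, -0.1, -1.0]
gripper_width: 1.001
```

Request:
{"api": "move_arm", "payload": {"increments": [7,0,0,0,0,0,0.087,14,0,0,0,0,0,0.087,21,0,0,0,0,0,0.087,28,0,0,0,0,0,0.087,34,0,0,0,0,0,0.087,34,0,0,0,0,0,0.087,34,0,0,0,0,0,0.05,34,0,0,0,0,0,0.05,34,0,0,0,0,0,0.05,34,0,0,0,0,0,0.05,34,0,0,0,0,0,0.05,34,0,0,0,0,0,0.05]}}

```text
time_s: 15.02
tcp_pos: [0.6522, 0.1565, 0.027]
ee_rot: [[-0.0, -0.707, 0.707], [-0.0, 0.707, 0.707], [-1.0, 0.0, -0.0]]
wrist_force: [0.8, -0.1, -0.2]
gripper_width: 0.748
```

```bash
python3 -c "
from h import *
to((.5828,-.1678,.17),180)
"
```

```text
rv [-4.5e+01 -1.0e-02 -1.0e-02] shift [-0.143  -0.1802 -0.2784] | yaw 135.0 P [0.6522 0.1565 0.027 ] j [ 27.3  37.1  -5.5  -0.  -47.4 -72.3] g 65.1 t 15.02 F [ 0.8 -0.1 -0.2] M [0.18 0.01 0.04]
```

Request:
{"api": "move_arm", "payload": {"increments": [0,0,0,-0.04,0,0,0.05,0,0,0,-0.08,0,0,0.05,0,0,0,-0.12,0,0,0.05,0,0,0,-0.16,-0.008,-0.012,0.05,-5,0,0,-0.175,-0.028,-0.04,0.05,-11,0,0,-0.175,-0.048,-0.07,0.05,-17,0,0,-0.175,-0.067,-0.1,0.05,-23,0,0,-0.175,-0.086,-0.13,0.05,-29,0,0,-0.175,-0.105,-0.16,0.05,-35,0,0,-0.175,-0.124,-0.19,0.05,-41,0,0,-0.175,-0.142,-0.22,0.05,-45,0,0,-0.175,-0.16,-0.248,0.05]}}

```text
time_s: 16.02
tcp_pos: [0.5888, -0.1337, 0.2019]
ee_rot: [[-0.001, -1.0, -0.004], [0.0, -0.004, 1.0], [-1.0, 0.001, 0.0]]
wrist_force: [1.3, 0.8, -0.9]
gripper_width: 0.751
```

```bash
python3 -c "
from h import *
to((.5828,-.1678,.137),180)
"
```

```text
rv [ 0.25  0.01 -0.03] shift [ 0.0649  0.0061 -0.0341] | yaw -179.75 P [ 0.5888 -0.1337  0.2019] j [  2.5  21.2  -5.1  -0.  -63.7  -2.3] g 65.4 t 16.02 F [ 1.3  0.8 -0.9] M [ 0.02 -0.11  0.03]
```

Request:
{"api": "move_arm", "payload": {"increments": [0,0,0,0.02,0.003,-0.015,0.05,0,0,0,0.04,0.006,-0.03,0.05,0,0,0,0.055,0.007,-0.0355,0.05,0,0,0,0.06,0.007,-0.0355,0.05,0,0,0,0.06,0.007,-0.0355,0.05,0,0,0,0.06,0.007,-0.0355,0.05,0,0,0,0.06,0.007,-0.0355,0.05,0,0,0,0.06,0.007,-0.0355,0.05]}}

```text
time_s: 16.68
tcp_pos: [0.5839, -0.1669, 0.1434]
ee_rot: [[0.003, -1.0, -0.001], [-0.0, -0.001, 1.0], [-1.0, -0.003, -0.0]]
wrist_force: [0.4, -0.5, -1.1]
gripper_width: 0.752
```

```bash
python3 -c "
from h import *
to((.5826,-.1678,.122),180)
crop('side',220,110,285,190,9,'s6')
"
```

```text
rv [ 0.05 -0.02  0.15] shift [ 0.0214  0.0014 -0.0009] | yaw -179.95 P [ 0.5839 -0.1669  0.1434] j [ -0.7  24.4  -9.1   0.  -56.3   0.7] g 65.4 t 16.68 F [ 0.4 -0.5 -1.1] M [ 0.05 -0.03  0.01]
```

View pics/s6.png

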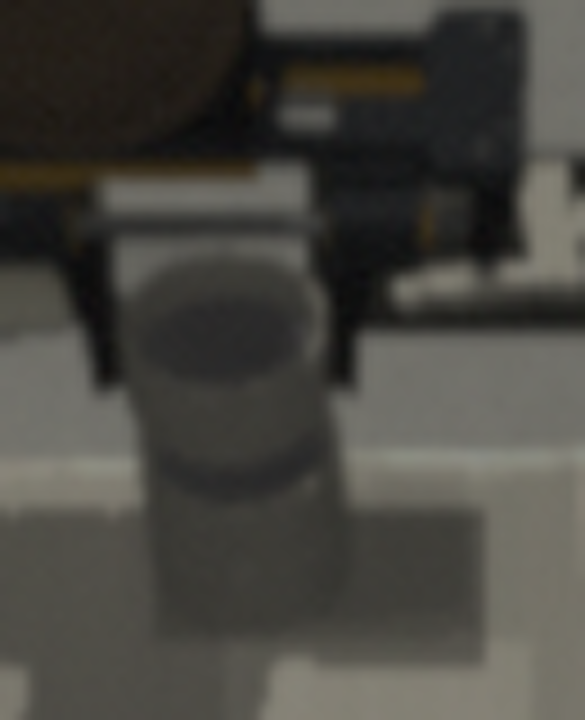

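Request:
{"api": "move_arm", "payload": {"increments": [0,0,0,0.005,0.0012,-0.0008,0.05,0,0,0,0.009,0.0012,-0.0008,0.05,0,0,0,0.012,0.0012,-0.0008,0.05,0,0,0,0.014,0.0012,-0.0008,0.05,0,0,0,0.015,0.0012,-0.0008,0.05,0,0,0,0.015,0.0012,-0.0008,0.05,0,0,0,0.015,0.0012,-0.0008,0.05]}}

```text
time_s: 17.32
tcp_pos: [0.5818, -0.1684, 0.127]
ee_rot: [[-0.0, -1.0, 0.0], [-0.0, 0.0, 1.0], [-1.0, 0.0, -0.0]]
wrist_force: [0.3, -0.0, -0.8]
gripper_width: 0.752
```

```bash
python3 -c "
from h import *
to((.5826,-.1678,.122),180)
"
```

```text
rv [-0.03 -0.   -0.  ] shift [ 0.005  -0.0008  0.0006] | yaw 179.97 P [ 0.5818 -0.1684  0.127 ] j [ -0.8  25.3 -10.3   0.  -54.4   0.8] g 65.4 t 17.32 F [ 0.3 -0.  -0.8] M [ 0.05 -0.09 -0.01]
```

Inside the recess (5 mm below rim contact, no force). Seat and release.

Request:
{"api": "move_arm", "payload": {"increments": [0,0,0,0.002,-0.0005,0.0004,0.05,0,0,0,0.004,-0.0005,0.0004,0.05,0,0,0,0.005,-0.0005,0.0004,0.05,0,0,0,0.005,-0.0005,0.0004,0.05,0,0,0,0.005,-0.0005,0.0004,0.05,0,0,0,0.005,-0.0005,0.0004,0.087,0,0,0,0.005,-0.0005,0.0004,0.087,0,0,0,0.005,-0.0005,0.0004,0.087,0,0,0,0.005,-0.0005,0.0004,0.087,0,0,0,0.005,-0.0005,0.0004,0.087]}}

```text
time_s: 18.15
tcp_pos: [0.5823, -0.168, 0.1222]
ee_rot: [[0.0, -1.0, 0.0], [-0.0, 0.0, 1.0], [-1.0, -0.0, -0.0]]
wrist_force: [0.7, 0.7, -0.6]
gripper_width: 0.98
```

```bash
python3 -c "
from h import *
to((.456,-.3905,.10),96.5)
to((.456,-.3905,.10),-83.5)
"
```

```text
rv [8.347e+01 1.000e-02 2.000e-02] shift [ 0.0222  0.1262 -0.2226] | yaw 179.97 P [ 0.5823 -0.168   0.1222] j [ -0.8  25.6 -10.6   0.  -53.7   0.8] g 85.2 t 18.15 F [ 0.7  0.7 -0.6] M [ 0.11 -0.04 -0.  ]
rv [-9.653e+01 -2.000e-02  1.000e-02] shift [ 0.0222  0.1262 -0.2226] | yaw 179.97 P [ 0.5823 -0.168   0.1222] j [ -0.8  25.6 -10.6   0.  -53.7   0.8] g 85.2 t 18.15 F [ 0.7  0.7 -0.6] M [ 0.11 -0.04 -0.  ]
```

Request:
{"api": "move_arm", "payload": {"increments": [0,0,0,-0.03,0,0,0.087,0,0,0,-0.06,0,0,0.087,7,0,0,-0.08,0.01,-0.02,0.087,14,0,0,-0.08,0.03,-0.05,0.087,21,0,0,-0.08,0.046,-0.08,0.087,28,0,0,-0.08,0.062,-0.11,0.087,35,0,0,-0.08,0.08,-0.14,0.087,42,0,0,-0.08,0.096,-0.17,0.087,49,0,0,-0.08,0.112,-0.2,0.087,56,0,0,-0.06,0.122,-0.216,0.06,63,0,0,-0.03,0.126,-0.222,0.06,70,0,0,0,0.126,-0.222,0.06]}}

```text
time_s: 19.15
tcp_pos: [0.4554, -0.392, 0.1223]
ee_rot: [[0.003, -0.333, 0.943], [-0.002, 0.943, 0.333], [-1.0, -0.003, 0.002]]
wrist_force: [0.5, -0.3, -0.9]
gripper_width: 0.854
```

Request:
{"api": "move_arm", "payload": {"increments": [7,0,0,0,0,0,0.06,13,0,0,0,0,0,0.06,13,0,0,0,0,0,0.06,13,0,0,0,0,0,0.06,13,0,0,0,0,0,0.06]}}

```text
time_s: 19.57
tcp_pos: [0.4565, -0.39, 0.1225]
ee_rot: [[0.001, -0.124, 0.992], [-0.0, 0.992, 0.124], [-1.0, -0.001, 0.001]]
wrist_force: [0.1, 0.3, -0.3]
gripper_width: 0.687
```

```bash
python3 -c "
from h import *
to((.456,-.3905,.014),96.6)
crop('top',300,150,440,290,5,'t7')
crop('side',205,70,345,175,5,'s7')
"
```

```text
rv [0.51 0.05 0.03] shift [ 0.1085 -0.0004 -0.0006] | yaw 97.11 P [ 0.4565 -0.39    0.1225] j [-25.1  25.1 -11.5   0.  -53.4 -57.8] g 59.8 t 19.57 F [ 0.1  0.3 -0.3] M [ 0.13 -0.09  0.02]
```

View pics/t7.png

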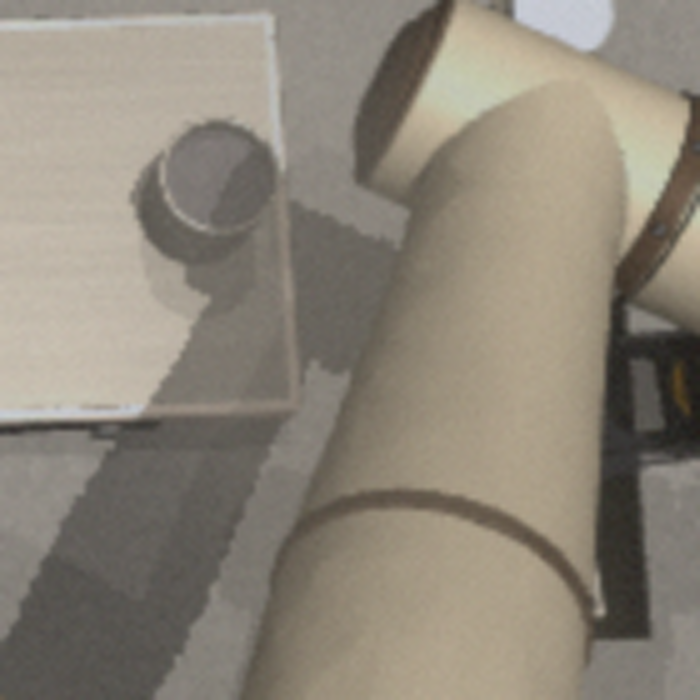

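View pics/s7.png

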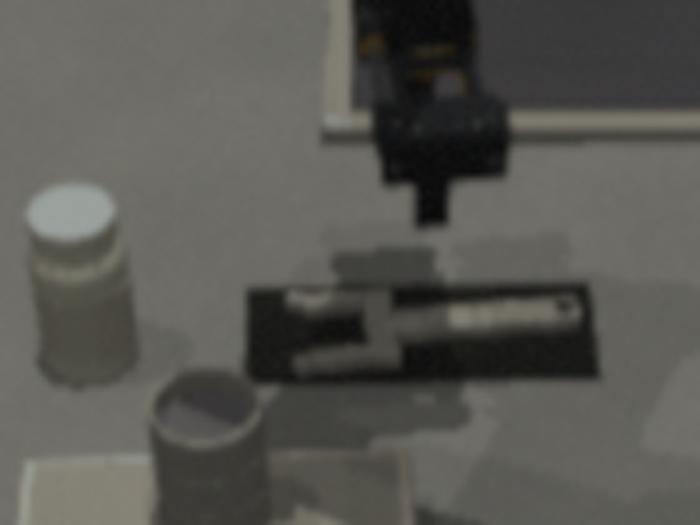

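```bash
python3 -c "
from h import *
print(((p('side',(.4565,-.39,.015))-np.array([205,70])+.5)*5-.5))"
```

```text
[419.99160559 311.549511  ]
```

Request:
{"api": "move_arm", "payload": {"increments": [0,0,0,0.03,0,0,0.06,0,0,0,0.06,0,0,0.06,0,0,0,0.08,0,0,0.06,0,0,0,0.095,0,0,0.06,0,0,0,0.104,0,0,0.06,0,0,0,0.108,0,0,0.06,0,0,0,0.108,0,0,0.06,0,0,0,0.108,0,0,0.06]}}

```text
time_s: 20.33
tcp_pos: [0.4568, -0.3903, 0.0149]
ee_rot: [[0.001, -0.122, 0.993], [-0.001, 0.993, 0.122], [-1.0, -0.001, 0.001]]
wrist_force: [-0.3, -0.2, 0.5]
gripper_width: 0.687
```

```bash
python3 -c "
from h import *
to((.456,-.3905,.0135),96.6)
crop('side',205,70,345,175,5,'s7')
"
```

```text
rv [0.41 0.07 0.06] shift [ 0.0014 -0.0001 -0.0008] | yaw 97.01 P [ 0.4568 -0.3903  0.0149] j [-25.1  32.8 -16.9   0.  -40.1 -57.9] g 59.8 t 20.33 F [-0.3 -0.2  0.5] M [ 0.01 -0.18 -0.03]
```

View pics/s7.png

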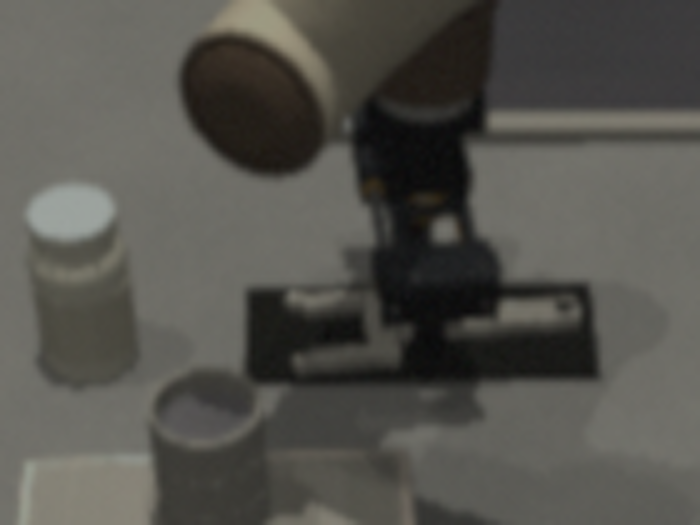

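Request:
{"api": "move_arm", "payload": {"increments": [0,0,0,0.001,0,0,0.03,0,0,0,0.001,0,0,0.0,0,0,0,0.001,0,0,0.0,0,0,0,0.001,0,0,0.0,0,0,0,0.001,0,0,0.0,0,0,0,0.001,0,0,0.0,0,0,0,0.001,0,0,0.0,0,0,0,0.001,0,0,0.0]}}

```text
time_s: 21.05
tcp_pos: [0.4558, -0.3893, 0.0131]
ee_rot: [[-0.001, -0.121, 0.993], [0.001, 0.993, 0.121], [-1.0, 0.001, -0.001]]
wrist_force: [-0.3, 3.3, 3.5]
gripper_width: 0.248
```

```bash
python3 -c "
from h import *
to((.456,-.3905,.0135),96.6)
"
```

```text
rv [ 0.37 -0.05 -0.05] shift [-0.0004 -0.0012  0.0001] | yaw 96.97 P [ 0.4558 -0.3893  0.0131] j [-25.1  32.9 -17.1  -0.  -40.1 -57.9] g 21.6 t 21.05 F [-0.3  3.3  3.5] M [ 1.17  0.01 -0.02]
```

```bash
python3 -c "
from h import *
T=lambda a,b:(255+(a+.5)/7-.5,145+(b+.5)/7-.5)
for n,a in dict(nutL=(150,230),nutR=(250,230),nutbot=(200,268)).items(): print(n,w('top',*T(*a),.064))
to((.491,-.010,.22),92)
"
```

```text
nutL [0.61721649 0.0134789  0.064     ]
nutR [ 0.61755824 -0.02750852  0.064     ]
nutbot [ 0.60139237 -0.00709444  0.064     ]
rv [ 4.97 -0.05 -0.05] shift [-0.2066  0.3725  0.0808] | yaw 96.97 P [ 0.4558 -0.3893  0.0131] j [-25.1  32.9 -17.1  -0.  -40.1 -57.9] g 21.6 t 21.05 F [-0.3  3.3  3.5] M [ 1.17  0.01 -0.02]
```

Request:
{"api": "move_arm", "payload": {"increments": [0,0,0,-0.02,0,0,0,0,0,0,-0.06,0,0,0,0,0,0,-0.1,0,0,0,0,0,0,-0.14,0,0,0,0,0,0,-0.18,0.01,0,0,1,0,0,-0.205,0.035,0.008,0,2,0,0,-0.207,0.07,0.016,0,3,0,0,-0.207,0.105,0.024,0,4,0,0,-0.207,0.14,0.031,0,5,0,0,-0.207,0.175,0.038,0,5,0,0,-0.207,0.21,0.046,0,5,0,0,-0.207,0.245,0.054,0]}}

```text
time_s: 22.05
tcp_pos: [0.4796, -0.1387, 0.2196]
ee_rot: [[-0.0, -0.034, 0.999], [0.0, 0.999, 0.034], [-1.0, 0.0, -0.0]]
wrist_force: [1.1, -0.1, -1.3]
gripper_width: 0.249
```

```bash
python3 -c "
from h import *
to((.491,-.009,.12),92)
im=r.capture('side'); cv2.imwrite('pics/s8.png',im[:,:,::-1])
"
```

```text
rv [-0.06 -0.   -0.  ] shift [0.0996 0.1292 0.0158] | yaw 91.94 P [ 0.4796 -0.1387  0.2196] j [  2.5  10.3 -17.8  -0.  -61.9 -90.6] g 21.7 t 22.05 F [ 1.1 -0.1 -1.3] M [ 0.06 -0.24 -0.05]
```

View pics/s8.png

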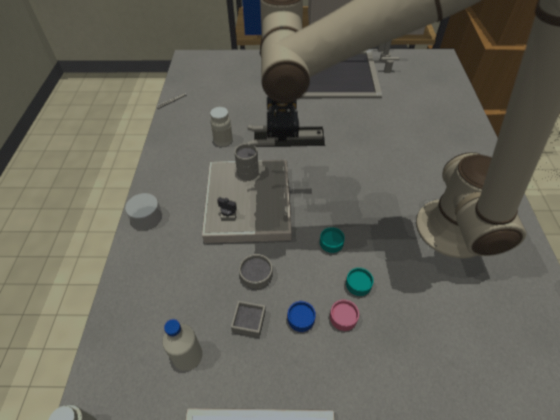

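Request:
{"api": "move_arm", "payload": {"increments": [0,0,0,0,0.035,0.009,0,0,0,0,0,0.07,0.018,0,0,0,0,0.02,0.1,0.025,0,0,0,0,0.05,0.12,0.03,0,0,0,0,0.08,0.126,0.031,0,0,0,0,0.1,0.126,0.031,0,0,0,0,0.1,0.126,0.031,0,0,0,0,0.1,0.126,0.031,0,0,0,0,0.1,0.126,0.031,0]}}

```text
time_s: 22.85
tcp_pos: [0.5078, -0.0134, 0.1212]
ee_rot: [[0.002, -0.034, 0.999], [-0.0, 0.999, 0.034], [-1.0, -0.0, 0.002]]
wrist_force: [1.1, -0.3, -1.4]
gripper_width: 0.248
```

```bash
python3 -c "
from h import *
to((.506,-.0113,.0576),92)
crop('side',190,140,320,250,6,'s9')
crop('top',240,130,380,270,5,'t9')
"
```

```text
rv [-0.03  0.14  0.01] shift [ 0.0636  0.0022 -0.0018] | yaw 91.97 P [ 0.5078 -0.0134  0.1212] j [ 1.690e+01  1.720e+01 -2.460e+01  1.000e-01 -4.810e+01 -1.049e+02] g 21.6 t 22.85 F [ 1.1 -0.3 -1.4] M [ 0.02 -0.17  0.01]
```

View pics/s9.png

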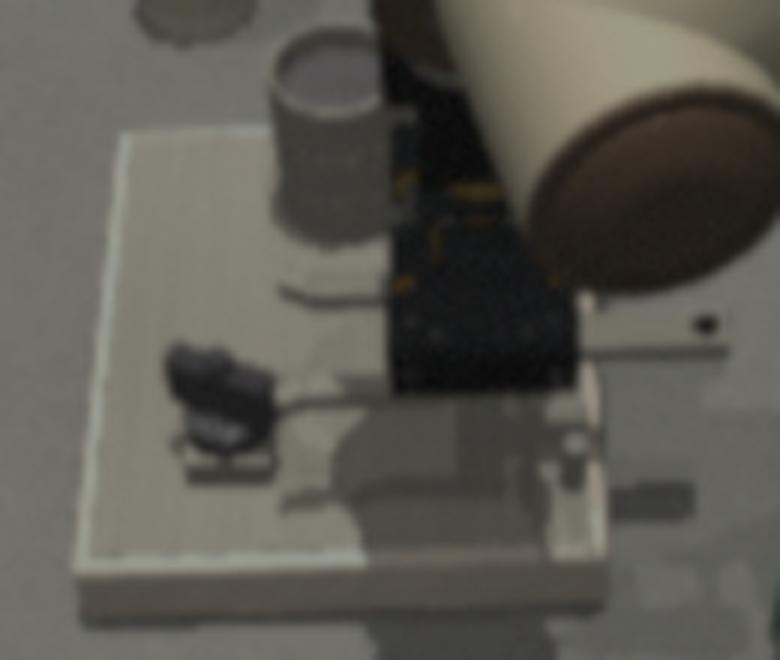

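View pics/t9.png

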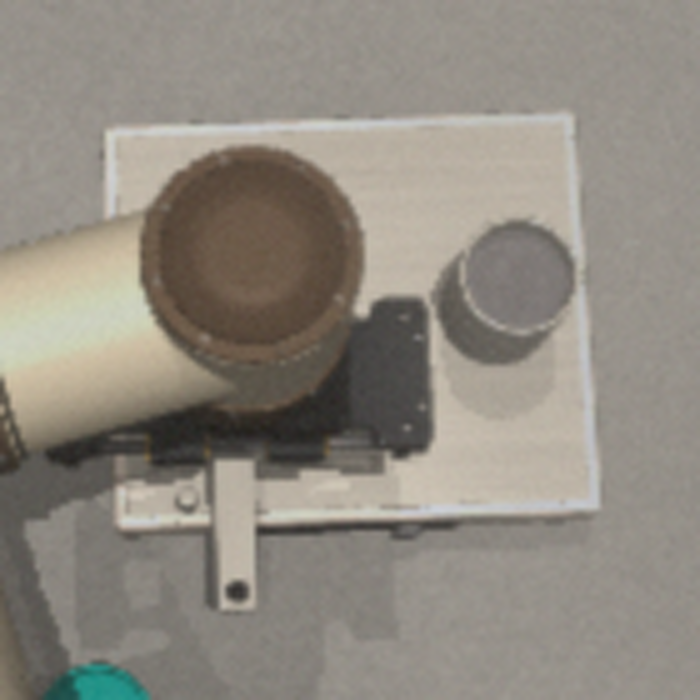

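```bash
python3 -c "
from h import *
T=lambda a,b:(240+(a+.5)/5-.5,130+(b+.5)/5-.5)
S=lambda a,b:(190+(a+.5)/6-.5,140+(b+.5)/6-.5)
print('end top',w('top',*T(235,609),.123)); print('end side',w('side',*S(728,330),.123),'far tip',w('side',*S(282,290),.123))
for d in(66,): 
  e=np.array([.5078,-.0134])+np.array([.9994,.0349])*(d-172)/1000
  print('pred end',e,p('top',(*e,.123)),T(235,609))
"
```

```text
end top [ 0.40094117 -0.0164044   0.123     ]
end side [ 0.40120587 -0.01392229  0.123     ] far tip [ 0.59755907 -0.03654444  0.123     ]
pred end [ 0.4018636 -0.0170994] [286.86434072 251.05229569] (286.6, 251.4)
```

Request:
{"api": "move_arm", "payload": {"increments": [0,0,0,0.02,0.002,-0.0018,0,0,0,0,0.04,0.002,-0.0018,0,0,0,0,0.055,0.002,-0.0018,0,0,0,0,0.062,0.002,-0.0018,0,0,0,0,0.0635,0.002,-0.0018,0,0,0,0,0.0635,0.002,-0.0018,0,0,0,0,0.0635,0.002,-0.0018,0]}}

```text
time_s: 23.53
tcp_pos: [0.5059, -0.0111, 0.0578]
ee_rot: [[0.003, -0.035, 0.999], [0.0, 0.999, 0.035], [-1.0, 0.0, 0.003]]
wrist_force: [-0.2, -0.7, -1.8]
gripper_width: 0.247
```

```bash
python3 -c "
from h import *
to((.5605,-.0094,.0576),92)
crop('side',190,140,320,250,6,'s9')
"
```

```text
rv [-0.02  0.15 -0.02] shift [ 0.0004 -0.0002  0.0547] | yaw 91.98 P [ 0.5059 -0.0111  0.0578] j [  17.2   22.2  -28.7    0.   -38.9 -105.2] g 21.5 t 23.53 F [-0.2 -0.7 -1.8] M [-0.04 -0.18  0.04]
```

View pics/s9.png

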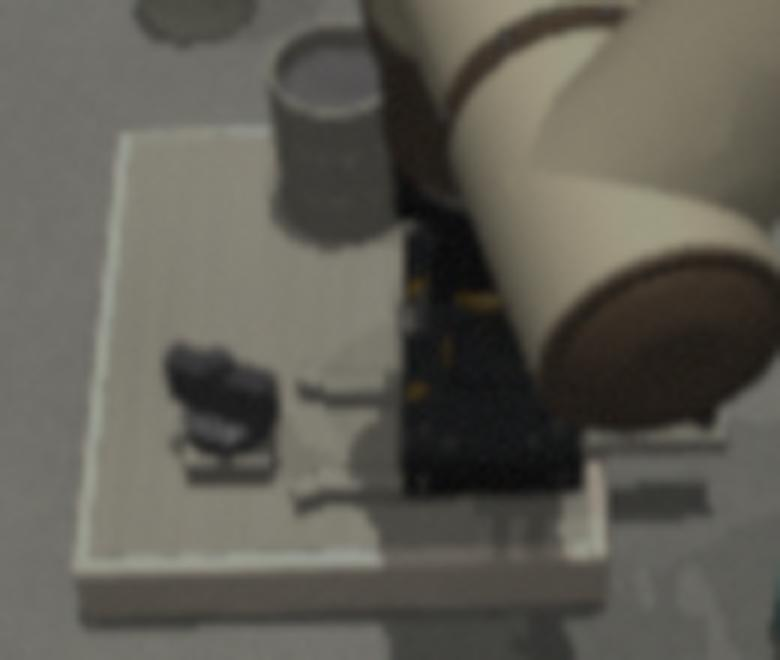

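Request:
{"api": "move_arm", "payload": {"increments": [0,0,0,0,0,0.006,0,0,0,0,0,0,0.012,0,0,0,0,0,0,0.018,0,0,0,0,0,0,0.024,0,0,0,0,0,0,0.03,0,0,0,0,0,0,0.03,0,0,0,0,0,0,0.03,0]}}

```text
time_s: 24.17
tcp_pos: [0.5349, -0.0102, 0.0563]
ee_rot: [[-0.0, -0.034, 0.999], [-0.0, 0.999, 0.034], [-1.0, -0.0, -0.0]]
wrist_force: [-0.3, 0.0, -2.3]
gripper_width: 0.25
```

```bash
python3 -c "
from h import *
to((.5605,-.0094,.0576),92)
crop('side',190,140,320,250,6,'s9')
"
```

```text
rv [-0.04 -0.03  0.  ] shift [-0.0013 -0.0001  0.0256] | yaw 91.96 P [ 0.5349 -0.0102  0.0563] j [  16.3   24.6  -24.6   -0.   -40.8 -104.3] g 21.7 t 24.17 F [-0.3  0.  -2.3] M [ 0.05 -0.11  0.01]
```

View pics/s9.png

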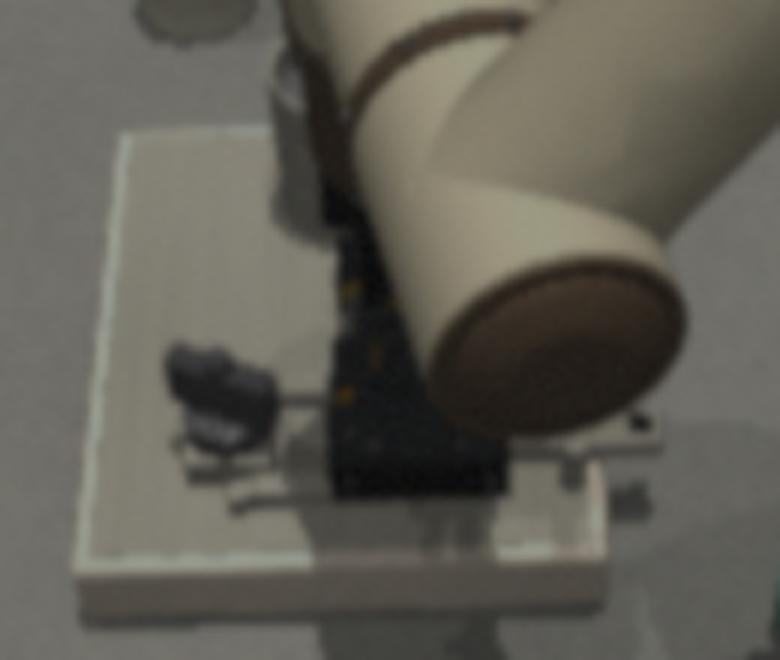

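Request:
{"api": "move_arm", "payload": {"increments": [0,0,0,0,0,0.006,0,0,0,0,0,0,0.012,0,0,0,0,0,0,0.018,0,0,0,0,0,0,0.023,0,0,0,0,0,0,0.026,0,0,0,0,0,0,0.026,0,0,0,0,0,0,0.026,0]}}

```text
time_s: 24.8
tcp_pos: [0.5607, -0.0093, 0.0563]
ee_rot: [[-0.001, -0.034, 0.999], [-0.0, 0.999, 0.034], [-1.0, -0.0, -0.001]]
wrist_force: [-0.1, 0.1, -2.3]
gripper_width: 0.247
```

```bash
python3 -c "
from h import *
to((.5605,-.0094,.0556),92)
crop('side',190,140,320,250,6,'s9')
"
```

```text
rv [-0.04 -0.03  0.  ] shift [ 0.0007 -0.0001 -0.0002] | yaw 91.96 P [ 0.5607 -0.0093  0.0563] j [  15.6   26.6  -20.9   -0.   -42.5 -103.6] g 21.5 t 24.8 F [-0.1  0.1 -2.3] M [ 0.02 -0.14  0.  ]
```

View pics/s9.png

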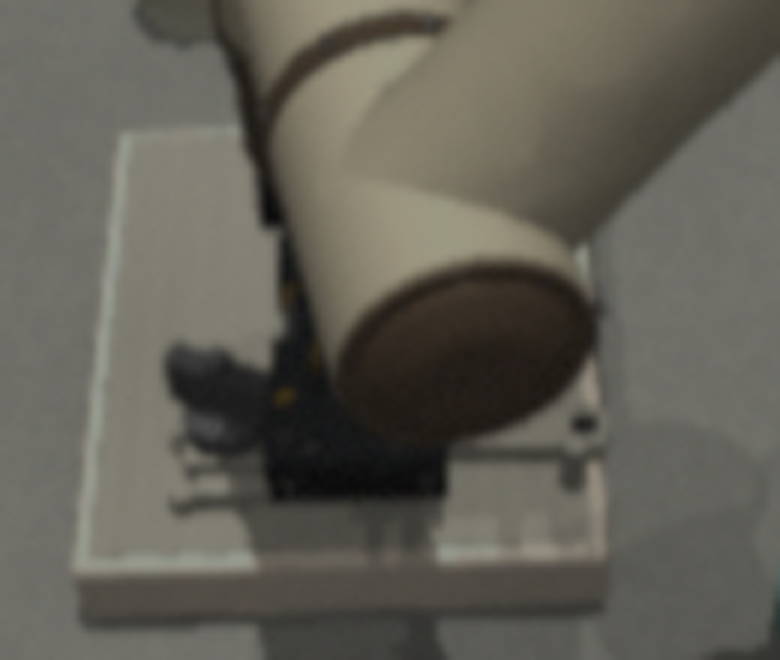

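Request:
{"api": "move_arm", "payload": {"increments": [0,0,0,0.001,0,0,0,0,0,0,0.0015,0,0,0,0,0,0,0.0015,0,0,0,0,0,0,0.0015,0,0,0.04,0,0,0,0.0015,0,0,0.04,0,0,0,0.0015,0,0,0.04,0,0,0,0.0015,0,0,0.04,0,0,0,0.0015,0,0,0.04]}}

```text
time_s: 25.52
tcp_pos: [0.5609, -0.0093, 0.0552]
ee_rot: [[0.0, -0.035, 0.999], [0.0, 0.999, 0.035], [-1.0, 0.0, 0.0]]
wrist_force: [-0.3, -0.3, -0.0]
gripper_width: 0.447
```

```bash
python3 -c "
from h import *
to((.5605,-.0094,.0556),92)
"
```

```text
rv [-0.02  0.03 -0.  ] shift [-0.0004 -0.0001 -0.0004] | yaw 91.98 P [ 0.5609 -0.0093  0.0552] j [  15.6   26.7  -21.     0.   -42.3 -103.6] g 38.9 t 25.52 F [-0.3 -0.3 -0. ] M [ 0.03 -0.13  0.03]
```

Request:
{"api": "move_arm", "payload": {"increments": [0,0,0,-0.04,0,0,0.04,0,0,0,-0.08,0,0,0.04,0,0,0,-0.12,0,0,0.04,0,0,0,-0.15,0,-0.03,0.06,-7,0,0,-0.15,0,-0.05,0.087,-14,0,0,-0.15,0,-0.05,0.087,-21,0,0,-0.15,0,-0.05,0.087,-28,0,0,-0.15,0,-0.05,0.087,-35,0,0,-0.15,0,-0.05,0.087,-42,0,0,-0.15,0,-0.05,0.087,-49,0,0,-0.15,0,-0.05,0.087,-56,0,0,-0.15,0,-0.05,0.087]}}

```text
time_s: 26.52
tcp_pos: [0.5107, -0.011, 0.2051]
ee_rot: [[0.0, -0.851, 0.525], [0.0, 0.525, 0.851], [-1.0, -0.0, 0.0]]
wrist_force: [-0.5, -0.4, -0.7]
gripper_width: 0.981
```

Request:
{"api": "move_arm", "payload": {"increments": [-7,0,0,0,0,0,0.087,-14,0,0,0,0,0,0.087,-21,0,0,0,0,0,0.087,-28,0,0,0,0,0,0.087,-35,0,0,0,0,0,0.087,-42,0,0,0,0,0,0.087,-49,0,0,0,0,0,0.087,-56,0,0,0,0,0,0.087,-63,0,0,0,0,0,0.087,-70,0,0,0,0,0,0.087,-77,0,0,0,0,0,0.087,-84,0,0,0,0,0,0.087]}}

```text
time_s: 27.52
tcp_pos: [0.5106, -0.0111, 0.2051]
ee_rot: [[0.0, -0.611, -0.791], [0.0, -0.791, 0.611], [-1.0, -0.0, 0.0]]
wrist_force: [0.0, 0.1, -0.4]
gripper_width: 1.0
```

```bash
python3 -c "
from h import *
to((.627,-.007,.14),-104.6)
crop('side',190,140,320,250,6,'s10')
crop('top',250,140,370,250,6,'t10')
"
```

```text
rv [-2.309e+01  0.000e+00  1.000e-02] shift [ 0.0651 -0.0743 -0.0896] | yaw -127.69 P [ 0.5106 -0.0111  0.2051] j [ 17.   12.2 -17.6  -0.  -60.2  35.3] g 87.0 t 27.52 F [ 0.   0.1 -0.4] M [-0.01  0.03  0.05]
```

View pics/s10.png

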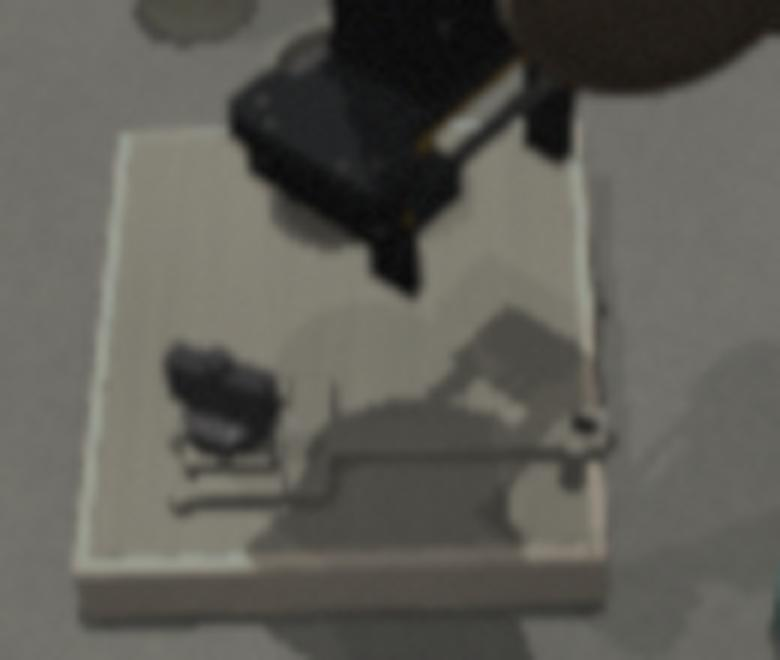

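View pics/t10.png

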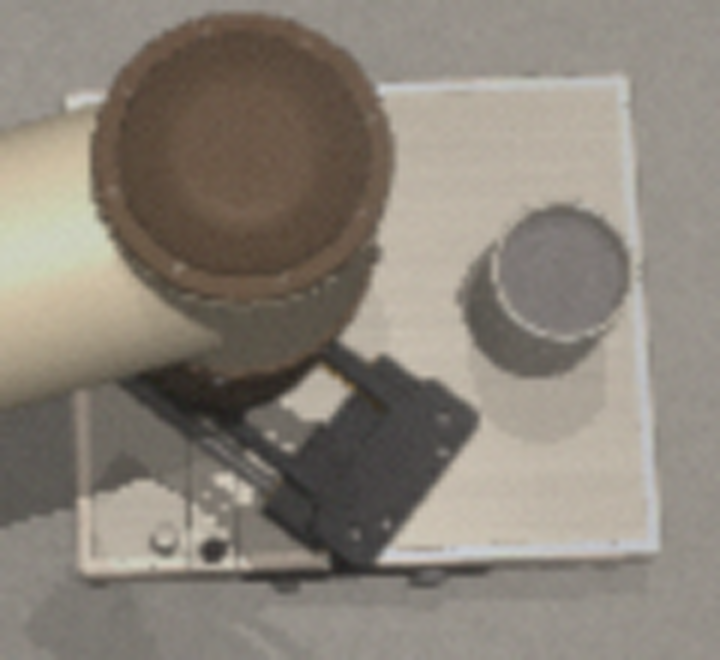

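Request:
{"api": "move_arm", "payload": {"increments": [-7,0,0,0,-0.02,-0.025,0.087,-14,0,0,0,-0.04,-0.05,0.087,-21,0,0,0.02,-0.06,-0.075,0.087,-23,0,0,0.04,-0.074,-0.0896,0.087,-23,0,0,0.065,-0.0743,-0.0896,0.087,-23,0,0,0.065,-0.0743,-0.0896,0.087,-23,0,0,0.065,-0.0743,-0.0896,0.087,-23,0,0,0.065,-0.0743,-0.0896,0.087]}}

```text
time_s: 28.28
tcp_pos: [0.6275, -0.0078, 0.1415]
ee_rot: [[0.002, -0.26, -0.966], [-0.0, -0.966, 0.26], [-1.0, -0.0, -0.002]]
wrist_force: [0.8, 0.6, -0.1]
gripper_width: 1.004
```

```bash
python3 -c "
from h import *
to((.627,-.007,.089),-104.6)
crop('side',190,140,320,250,6,'s10')
"
```

```text
rv [-0.48 -0.1   0.  ] shift [ 0.0525 -0.0006  0.0008] | yaw -105.08 P [ 0.6275 -0.0078  0.1415] j [ 14.1  26.3  -6.2   0.1 -57.4  60.8] g 87.3 t 28.28 F [ 0.8  0.6 -0.1] M [ 0.04 -0.02  0.05]
```

View pics/s10.png

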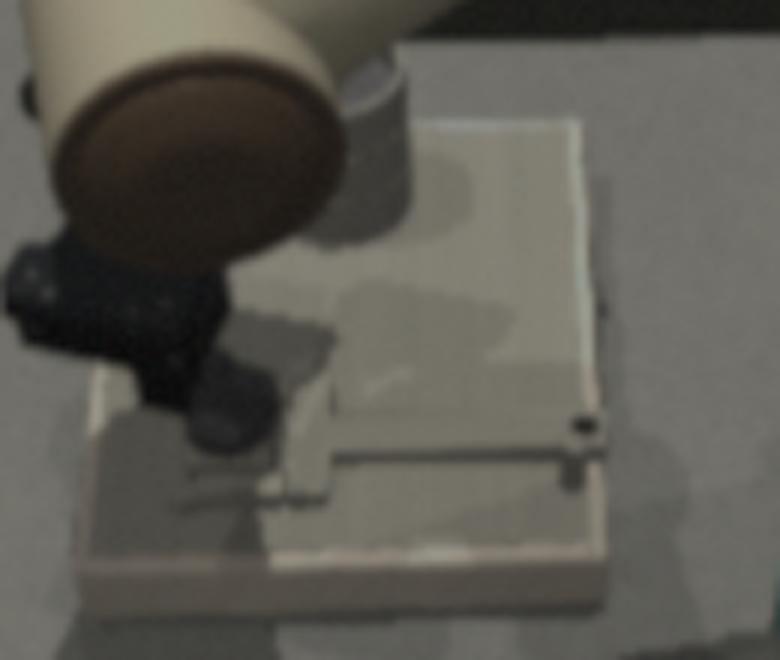

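Request:
{"api": "move_arm", "payload": {"increments": [-0.5,0,0,0.015,-0.0006,0.0006,0.087,-0.5,0,0,0.03,-0.0006,0.0006,0.087,-0.5,0,0,0.045,-0.0006,0.0006,0.087,-0.5,0,0,0.0525,-0.0006,0.0006,0.087,-0.5,0,0,0.0525,-0.0006,0.0006,0.06,-0.5,0,0,0.0525,-0.0006,0.0006,0.035,-0.5,0,0,0.0525,-0.0006,0.0006,0.02,-0.5,0,0,0.0525,-0.0006,0.0006,0.0,-0.5,0,0,0.0525,-0.0006,0.0006,0.0,-0.5,0,0,0.0525,-0.0006,0.0006,0.0,-0.5,0,0,0.0525,-0.0006,0.0006,0.0,-0.5,0,0,0.0525,-0.0006,0.0006,0.0]}}

```text
time_s: 29.33
tcp_pos: [0.6267, -0.007, 0.0877]
ee_rot: [[0.0, -0.251, -0.968], [0.0, -0.968, 0.251], [-1.0, -0.0, -0.0]]
wrist_force: [-0.7, -0.3, -0.1]
gripper_width: 0.48
```

```bash
python3 -c "
from h import *
to((.627,-.007,.089),-104.6)
crop('side',190,140,320,250,6,'s10')
"
```

```text
rv [ 0.07 -0.01  0.  ] shift [-0.0013 -0.     -0.0003] | yaw -104.53 P [ 0.6267 -0.007   0.0877] j [ 14.1  29.5  -9.5   0.  -50.9  61.3] g 41.8 t 29.33 F [-0.7 -0.3 -0.1] M [ 0.   -0.01  0.03]
```

View pics/s10.png

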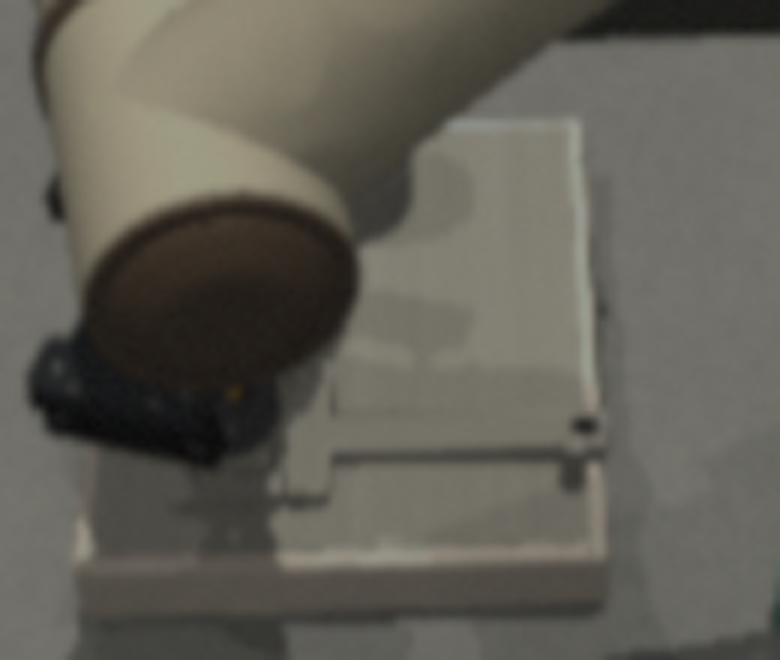

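Still closing; continue.

Request:
{"api": "move_arm", "payload": {"increments": [0,0,0,0,0,0,0,0,0,0,0,0,0,0,0,0,0,0,0,0,0,0,0,0,0,0,0,0,0,0,0,0,0,0,0,0,0,0,0,0,0,0]}}

```text
time_s: 29.88
tcp_pos: [0.6266, -0.0062, 0.0875]
ee_rot: [[-0.0, -0.251, -0.968], [0.001, -0.968, 0.251], [-1.0, -0.001, 0.0]]
wrist_force: [-1.0, 4.9, 0.8]
gripper_width: 0.156
```

```bash
python3 -c "
from h import *
to((.627,-.007,.089),-104.6)
"
```

```text
rv [0.08 0.01 0.05] shift [-0.0015  0.0007 -0.0006] | yaw -104.52 P [ 0.6266 -0.0062  0.0875] j [ 14.2  29.5  -9.5  -0.1 -50.9  61.3] g 13.6 t 29.88 F [-1.   4.9  0.8] M [ 1.31  0.4  -0.07]
```

Request:
{"api": "move_arm", "payload": {"increments": [0,0,0,0,-0.001,0,0,4,0,0,0,-0.001,0,0,8,0,0,0,-0.001,0,0,12,0,0,0,-0.001,0,0,16,0,0,0,-0.001,0,0,20,0,0,0,-0.001,0,0,24,0,0,0,-0.001,0,0,28,0,0,0,-0.001,0,0,32,0,0,0,-0.001,0,0,36,0,0,0,-0.001,0,0,40,0,0,0,-0.001,0,0,40,0,0,0,-0.001,0,0]}}

```text
time_s: 30.88
tcp_pos: [0.6262, -0.0067, 0.0875]
ee_rot: [[-0.002, -0.815, -0.58], [-0.001, -0.58, 0.815], [-1.0, 0.002, 0.0]]
wrist_force: [-2.3, -0.3, 2.7]
gripper_width: 0.162
```

```bash
python3 -c "
from h import *
to((.627,-.006,.089),-144.6)
crop('side',190,140,320,250,6,'s11')
"
```

```text
rv [ 0.02  0.   -0.12] shift [-0.0015 -0.001   0.0001] | yaw -144.58 P [ 0.6262 -0.0067  0.0875] j [ 14.2  29.6  -9.5   0.1 -51.   21.2] g 14.1 t 30.88 F [-2.3 -0.3  2.7] M [ 0.15  0.6  -0.03]
```

View pics/s11.png

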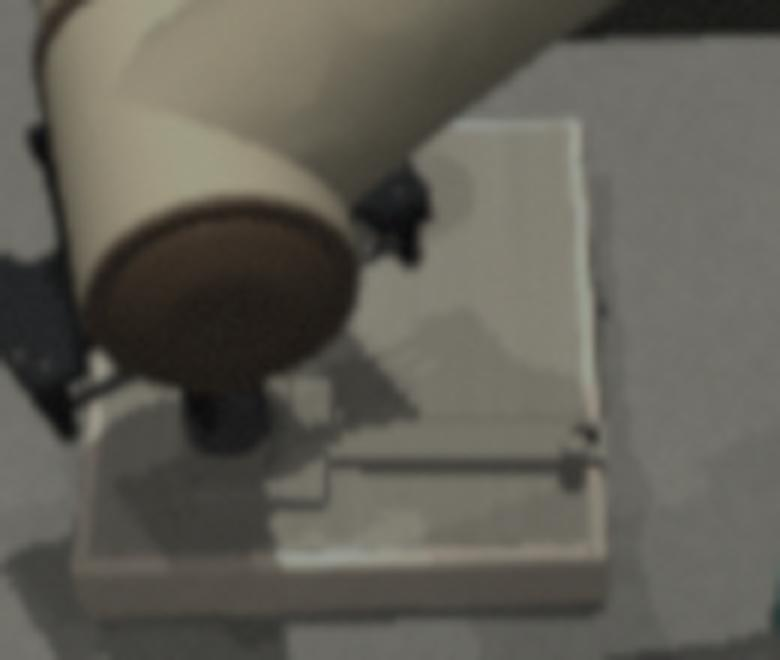

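Request:
{"api": "move_arm", "payload": {"increments": [4,0,0,0,0,0,0,8,0,0,0,0,0,0,12,0,0,0,0,0,0,16,0,0,0,0,0,0,20,0,0,0,0,0,0,24,0,0,0,0,0,0,28,0,0,0,0,0,0,32,0,0,0,0,0,0,36,0,0,0,0,0,0,40,0,0,0,0,0,0]}}

```text
time_s: 31.77
tcp_pos: [0.6255, -0.0068, 0.0875]
ee_rot: [[-0.003, -0.997, 0.08], [-0.001, 0.08, 0.997], [-1.0, 0.003, -0.002]]
wrist_force: [-3.2, 0.1, 3.3]
gripper_width: 0.161
```

```bash
python3 -c "
from h import *
to((.627,-.006,.089),175.4)
crop('side',190,140,320,250,6,'s11')
"
```

```text
rv [ 0.02 -0.1  -0.19] shift [-0.0015 -0.0014  0.0009] | yaw 175.42 P [ 0.6255 -0.0068  0.0875] j [ 14.2  29.5  -9.6   0.  -51.1 -18.8] g 14.0 t 31.77 F [-3.2  0.1  3.3] M [0.08 1.11 0.21]
```

View pics/s11.png

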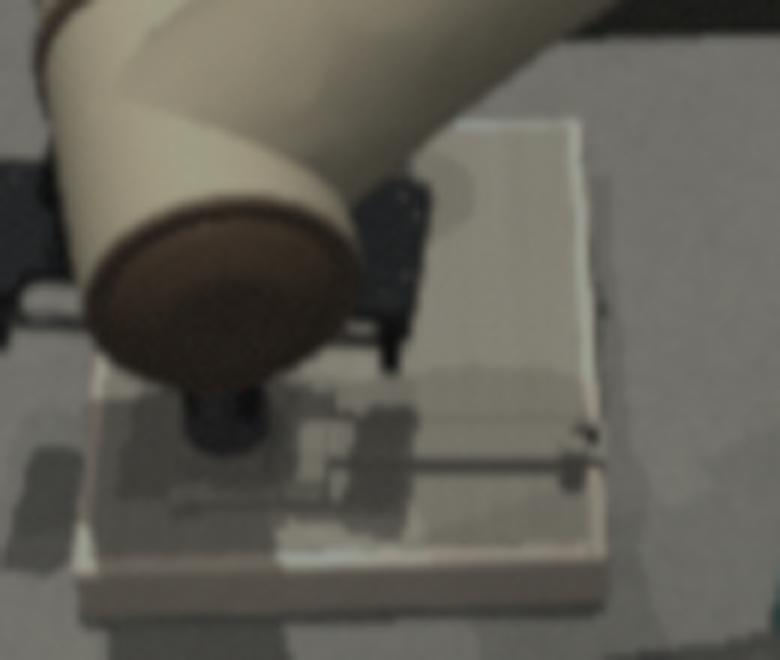

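Request:
{"api": "move_arm", "payload": {"increments": [4,0,0,0,0,0,0,8,0,0,0,0,0,0,12,0,0,0,0,0,0,16,0,0,0,0,0,0,20,0,0,0,0,0,0,24,0,0,0,0,0,0,28,0,0,0,0,0,0,30,0,0,0,0,0,0]}}

```text
time_s: 32.48
tcp_pos: [0.625, -0.0066, 0.0875]
ee_rot: [[-0.005, -0.824, 0.566], [-0.001, 0.566, 0.824], [-1.0, 0.003, -0.004]]
wrist_force: [-4.9, -0.2, 4.0]
gripper_width: 0.16
```

```bash
python3 -c "
from h import *
to((.627,-.006,.089),145.4)
"
```

```text
rv [ 0.1  -0.2  -0.17] shift [-0.0015 -0.0013  0.0016] | yaw 145.5 P [ 0.625  -0.0066  0.0875] j [ 14.2  29.5  -9.6   0.  -51.1 -48.7] g 13.9 t 32.48 F [-4.9 -0.2  4. ] M [0.31 1.56 0.16]
```

Request:
{"api": "move_arm", "payload": {"increments": [3,0,0,0,0.001,-0.0007,0,6,0,0,0,0.001,-0.0007,0,9,0,0,0,0.001,-0.0007,0,12,0,0,0,0.001,-0.0007,0,12,0,0,0,0.001,-0.0007,0,12,0,0,0,0.001,-0.0007,0]}}

```text
time_s: 32.98
tcp_pos: [0.6248, -0.0065, 0.0875]
ee_rot: [[-0.002, -0.691, 0.723], [-0.001, 0.723, 0.691], [-1.0, 0.001, -0.002]]
wrist_force: [-4.5, -0.3, 2.7]
gripper_width: 0.156
```

```bash
python3 -c "
from h import *
to((.626,-.006,.089),133.4)
crop('side',190,140,320,250,6,'s11')
"
```

```text
rv [ 0.32 -0.14 -0.04] shift [-0.0015 -0.0005  0.0012] | yaw 133.72 P [ 0.6248 -0.0065  0.0875] j [ 14.2  29.5  -9.7   0.  -50.9 -60.5] g 13.6 t 32.98 F [-4.5 -0.3  2.7] M [-0.03  1.28  0.52]
```

View pics/s11.png

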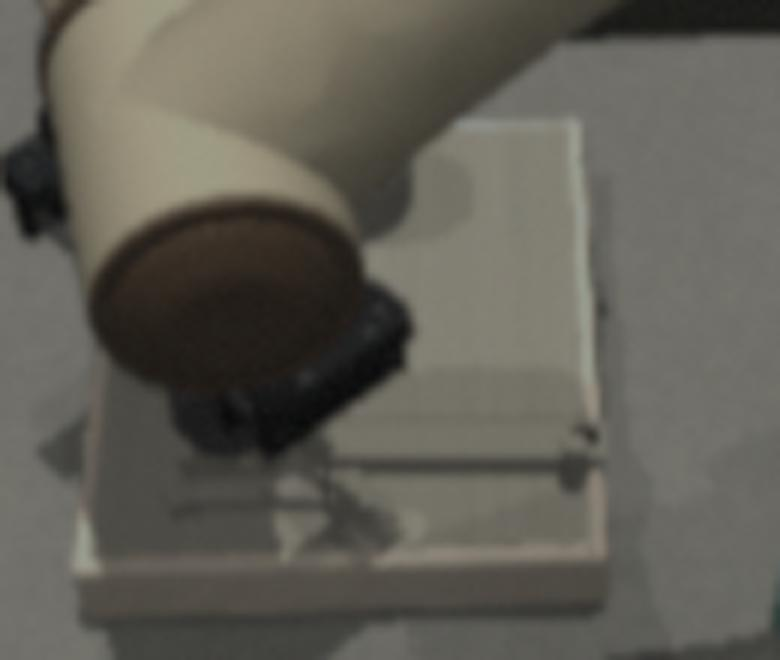

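Request:
{"api": "move_arm", "payload": {"increments": [2,0,0,0,0,0,0,4,0,0,0,0,0,0,5,0,0,0,0,0,0,5,0,0,0,0,0,0,5,0,0,0,0,0,0]}}

```text
time_s: 33.45
tcp_pos: [0.6252, -0.0061, 0.0875]
ee_rot: [[-0.001, -0.624, 0.782], [-0.0, 0.782, 0.624], [-1.0, 0.0, -0.001]]
wrist_force: [-5.5, 1.0, 2.6]
gripper_width: 0.168
```

```bash
python3 -c "
from h import *
to((.626,-.006,.089),128.4)
crop('side',190,140,320,250,6,'s11')
"
```

```text
rv [ 0.2  -0.07 -0.02] shift [-0.0015 -0.0004  0.0007] | yaw 128.6 P [ 0.6252 -0.0061  0.0875] j [ 14.2  29.5  -9.7   0.  -50.9 -65.7] g 14.6 t 33.45 F [-5.5  1.   2.6] M [0.12 1.45 0.79]
```

View pics/s11.png

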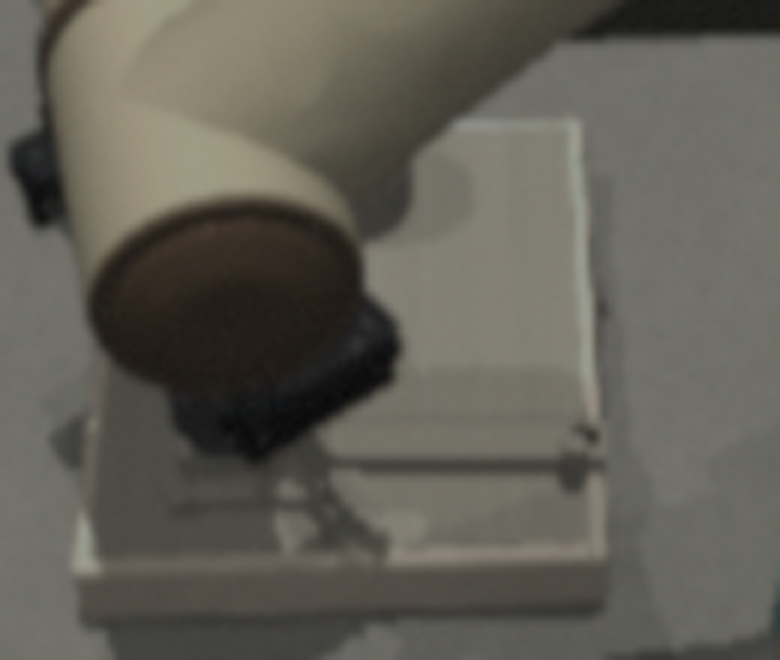

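Request:
{"api": "move_arm", "payload": {"increments": [0,0,0,0,0,0,0,0,0,0,0,0,0,0,-3,0,0,0,0,0,0.03,-3,0,0,0,0,0,0.05,-3,0,0,0,0,0,0.06,-3,0,0,0,0,0,0.06,-3,0,0,-0.02,0,0,0.06,-3,0,0,-0.06,0,0,0.06,-3,0,0,-0.1,0,0,0.06,-3,0,0,-0.12,0,0,0.06,-3,0,0,-0.12,0,0,0.06]}}

```text
time_s: 34.42
tcp_pos: [0.6295, -0.0057, 0.2144]
ee_rot: [[0.014, -0.662, 0.749], [0.001, 0.749, 0.662], [-1.0, -0.008, 0.011]]
wrist_force: [0.5, -0.5, 0.0]
gripper_width: 0.674
```

```bash
python3 -c "
from h import *
to((.5605,-.009,.2),95)
crop('side',190,140,320,250,6,'s12')
crop('top',250,140,370,250,6,'t12')
"
```

```text
rv [36.46  0.77  0.24] shift [ 0.0135  0.0434 -0.054 ] | yaw 131.46 P [ 0.6295 -0.0057  0.2144] j [ 14.2  22.7  -0.9   0.1 -65.6 -62.8] g 58.6 t 34.42 F [ 0.5 -0.5  0. ] M [ 0.08 -0.16  0.02]
```

View pics/s12.png

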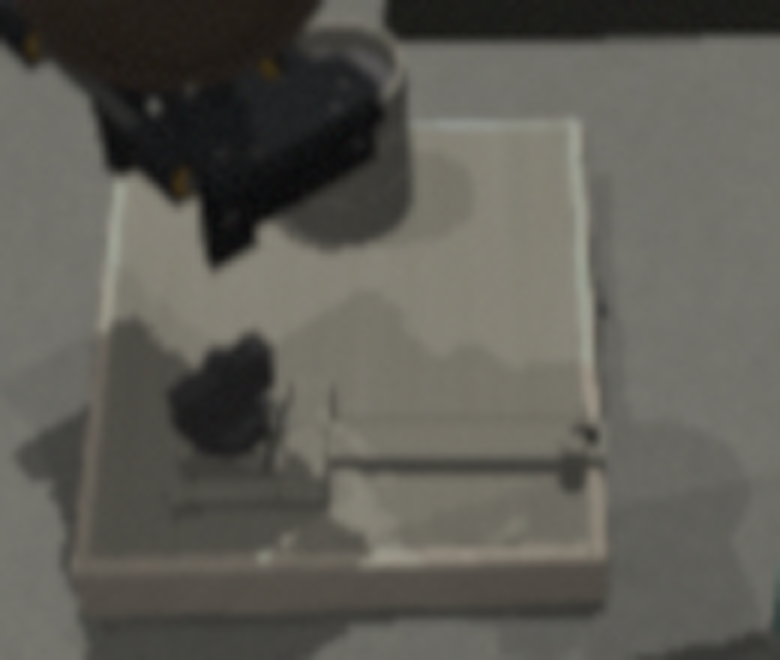

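View pics/t12.png

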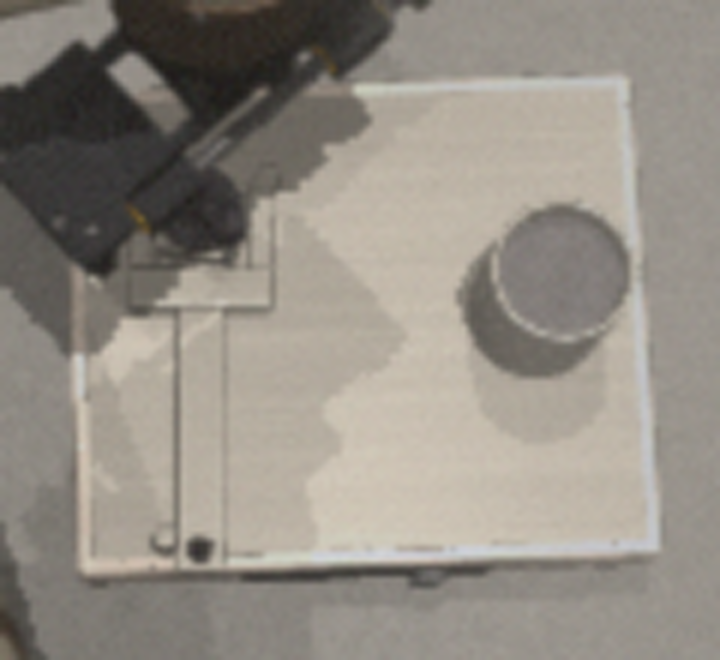

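```bash
python3 -c "
from h import *
T=lambda a,b:(250+(a+.5)/6-.5,140+(b+.5)/6-.5)
a=w('top',*T(201,307),.057);b=w('top',*T(203,565),.057)
c=lambda q:np.array([.317+(q[0]-.317)*1.018,.008+(q[1]-.008)*1.018])
a,b=c(a),c(b);d=a-b;print(a,b,np.linalg.norm(d),np.degrees(np.arctan2(d[1],d[0])))
g=b+d/np.linalg.norm(d)*.106;print('grip',g)
y=np.degrees(np.arctan2(d[1],d[0]))+90
to((*g,.12),y)
"
```

```text
[ 0.58458158 -0.00740893] [ 0.45817143 -0.0090217 ] 0.12642043686728532 0.7309495299114555
grip [ 0.5641628  -0.00766944]
rv [ 4.068e+01  1.800e-01 -1.000e-02] shift [ 0.0882  0.0397 -0.0481] | yaw 131.41 P [ 0.6262 -0.0058  0.2084] j [ 14.2  23.   -1.4  -0.  -65.5 -62.8] g 59.6 t 34.52 F [ 0.  -0.2 -0.4] M [ 0.05 -0.13  0.01]
```

Request:
{"api": "move_arm", "payload": {"increments": [7,0,0,0,0.012,-0.015,0.06,14,0,0,0,0.025,-0.03,0.06,21,0,0,0,0.036,-0.044,0.06,28,0,0,0.02,0.0397,-0.048,0.06,35,0,0,0.04,0.0397,-0.048,0.06,40.7,0,0,0.065,0.0397,-0.048,0.06,40.7,0,0,0.088,0.0397,-0.048,0.06,40.7,0,0,0.088,0.0397,-0.048,0.06,40.7,0,0,0.088,0.0397,-0.048,0.06]}}

```text
time_s: 35.27
tcp_pos: [0.5622, -0.0085, 0.1174]
ee_rot: [[-0.005, -0.014, 1.0], [-0.002, 1.0, 0.014], [-1.0, -0.001, -0.005]]
wrist_force: [1.0, 0.5, -0.5]
gripper_width: 0.691
```

```bash
python3 -c "
from h import *
to((.564,-.0077,.0556),90.7)
"
```

```text
rv [ 0.07 -0.29  0.08] shift [0.0618 0.0008 0.0022] | yaw 90.78 P [ 0.5622 -0.0085  0.1174] j [  15.7   22.3  -17.     0.   -51.  -104.9] g 60.1 t 35.27 F [ 1.   0.5 -0.5] M [ 0.02 -0.2   0.04]
```

Request:
{"api": "move_arm", "payload": {"increments": [0,0,0,0.02,0.0005,0.001,0.06,0,0,0,0.04,0.0005,0.001,0.06,0,0,0,0.055,0.0005,0.001,0.05,0,0,0,0.0615,0.0005,0.001,0.04,0,0,0,0.0615,0.0005,0.001,0.04,0,0,0,0.0615,0.0005,0.001,0,0,0,0,0.0615,0.0005,0.001,0,0,0,0,0.0615,0.0005,0.001,0,0,0,0,0.0615,0.0005,0.001,0,0,0,0,0.0615,0.0005,0.001,0,0,0,0,0.0615,0.0005,0.001,0,0,0,0,0.0615,0.0005,0.001,0]}}

```text
time_s: 36.27
tcp_pos: [0.5652, -0.0069, 0.0593]
ee_rot: [[0.002, -0.014, 1.0], [0.001, 1.0, 0.014], [-1.0, 0.001, 0.002]]
wrist_force: [-1.6, 4.2, 5.5]
gripper_width: 0.246
```

```bash
python3 -c "
from h import *
to((.564,-.0077,.0556),90.7)
"
```

```text
rv [ 0.12  0.12 -0.04] shift [ 0.0037 -0.0008 -0.0012] | yaw 90.82 P [ 0.5652 -0.0069  0.0593] j [  15.7   26.6  -20.2   -0.   -43.  -104.9] g 21.4 t 36.27 F [-1.6  4.2  5.5] M [1.26 0.42 0.06]
```

Request:
{"api": "move_arm", "payload": {"increments": [0,0,0,0,0.0008,0,0.04,0,0,0,0,0.0008,0,0.04,0,0,0,0.002,0.0008,0,0.04,0,0,0,0.0035,0.0008,0,0.04,0,0,0,0.0035,0.0008,0,0,0,0,0,0.0035,0.0008,0,0,0,0,0,0.0035,0.0008,0,0,0,0,0,0.0035,0.0008,0,0,0,0,0,0.0035,0.0008,0,0]}}

```text
time_s: 37.02
tcp_pos: [0.5644, -0.0067, 0.0545]
ee_rot: [[-0.0, -0.014, 1.0], [0.0, 1.0, 0.014], [-1.0, 0.0, -0.0]]
wrist_force: [-0.3, -0.7, -0.5]
gripper_width: 0.246
```

```bash
python3 -c "
from h import *
to((.564,-.0077,.0556),90.7)
"
```

```text
rv [ 0.08 -0.01 -0.  ] shift [-0.0011 -0.001  -0.0004] | yaw 90.78 P [ 0.5644 -0.0067  0.0545] j [  15.8   27.   -20.5   -0.   -42.5 -105. ] g 21.4 t 37.02 F [-0.3 -0.7 -0.5] M [ 0.1  -0.17  0.02]
```

Request:
{"api": "move_arm", "payload": {"increments": [0,0,0,-0.002,0,-0.004,0,0,0,0,-0.002,0,-0.012,0,0,0,0,-0.002,0,-0.02,0,0,0,0,-0.002,0,-0.03,0,0,0,0,-0.002,0,-0.04,0,0,0,0,-0.002,0,-0.05,0,0,0,0,-0.002,0,-0.06,0,0,0,0,-0.002,0,-0.063,0,0,0,0,-0.002,0,-0.063,0,0,0,0,-0.002,0,-0.063,0]}}

```text
time_s: 37.85
tcp_pos: [0.5018, -0.0075, 0.0569]
ee_rot: [[0.001, -0.014, 1.0], [0.0, 1.0, 0.014], [-1.0, 0.0, 0.001]]
wrist_force: [0.2, 0.2, -2.2]
gripper_width: 0.247
```

```bash
python3 -c "
from h import *
to((.450,-.389,.22),93)
crop('side',190,140,320,250,6,'s13')
"
```

```text
rv [-2.2   0.06 -0.  ] shift [-0.1632 -0.3808 -0.057 ] | yaw 90.8 P [ 0.5018 -0.0075  0.0569] j [  17.7   22.   -29.3    0.   -38.7 -106.9] g 21.5 t 37.85 F [ 0.2  0.2 -2.2] M [ 0.05 -0.18 -0.01]
```

View pics/s13.png

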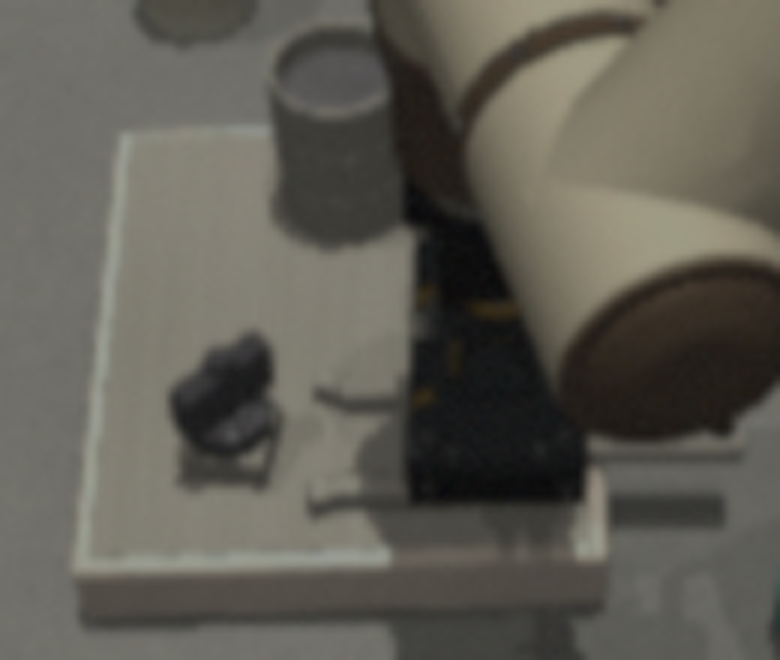

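Request:
{"api": "move_arm", "payload": {"increments": [0,0,0,-0.03,0,0,0,0,0,0,-0.07,0,0,0,0,0,0,-0.11,0,0,0,0,0,0,-0.15,-0.005,0,0,0,0,0,-0.163,-0.03,-0.004,0,0,0,0,-0.163,-0.065,-0.009,0,-1,0,0,-0.163,-0.1,-0.014,0,-1,0,0,-0.163,-0.135,-0.018,0,-2,0,0,-0.163,-0.17,-0.023,0,-2,0,0,-0.163,-0.205,-0.027,0,-2,0,0,-0.163,-0.24,-0.032,0,-2,0,0,-0.163,-0.275,-0.037,0]}}

```text
time_s: 38.9
tcp_pos: [0.468, -0.2849, 0.2195]
ee_rot: [[0.0, -0.048, 0.999], [0.0, 0.999, 0.048], [-1.0, -0.0, 0.0]]
wrist_force: [0.8, -0.4, -1.4]
gripper_width: 0.25
```

```bash
python3 -c "
from h import *
to((.463,-.390,.05),93)
"
```

```text
rv [-0.23  0.02  0.  ] shift [ 0.1695 -0.1047 -0.0102] | yaw 92.77 P [ 0.468  -0.2849  0.2195] j [-14.4  15.  -11.5  -0.  -63.5 -72.9] g 21.8 t 38.9 F [ 0.8 -0.4 -1.4] M [ 0.06 -0.21 -0.03]
```

Request:
{"api": "move_arm", "payload": {"increments": [0,0,0,0,-0.035,-0.003,0,0,0,0,0,-0.07,-0.006,0,0,0,0,0.02,-0.1,-0.009,0,0,0,0,0.055,-0.107,-0.01,0,0,0,0,0.09,-0.107,-0.01,0,0,0,0,0.12,-0.107,-0.01,0,0,0,0,0.15,-0.107,-0.01,0,0,0,0,0.17,-0.107,-0.01,0,0,0,0,0.18,-0.107,-0.01,0,0,0,0,0.18,-0.107,-0.01,0,0,0,0,0.18,-0.107,-0.01,0,0,0,0,0.18,-0.107,-0.01,0]}}

```text
time_s: 39.9
tcp_pos: [0.4648, -0.3912, 0.0413]
ee_rot: [[0.003, -0.049, 0.999], [-0.002, 0.999, 0.049], [-1.0, -0.002, 0.003]]
wrist_force: [-0.2, 0.7, -1.6]
gripper_width: 0.252
```

```bash
python3 -c "
from h import *
to((.463,-.390,.013),93)
crop('side',205,70,345,175,5,'s14')
"
```

```text
rv [-0.19  0.16  0.12] shift [ 0.0282  0.0014 -0.0018] | yaw 92.81 P [ 0.4648 -0.3912  0.0413] j [-24.8  31.2 -14.9   0.  -43.7 -62.4] g 21.9 t 39.9 F [-0.2  0.7 -1.6] M [ 0.02 -0.16 -0.01]
```

View pics/s14.png

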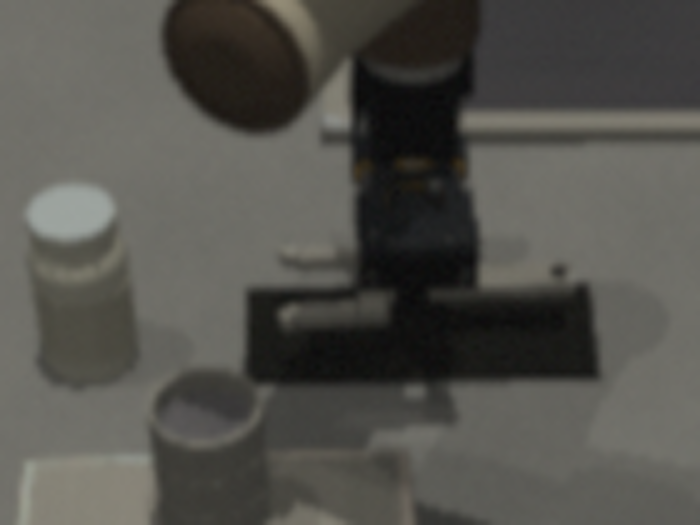

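Request:
{"api": "move_arm", "payload": {"increments": [0,0,0,0.01,0,0,0,0,0,0,0.02,0,0,0,0,0,0,0.025,0,0,0,0,0,0,0.028,0,0,0,0,0,0,0.0285,0,0,0,0,0,0,0.0285,0,0,0,0,0,0,0.0285,0,0,0,0,0,0,0.0285,0,0,0.04,0,0,0,0.0285,0,0,0.05,0,0,0,0.0285,0,0,0.06,0,0,0,0.0285,0,0,0.06,0,0,0,0.0285,0,0,0.06]}}

```text
time_s: 40.95
tcp_pos: [0.4641, -0.3912, 0.0115]
ee_rot: [[0.002, -0.049, 0.999], [-0.001, 0.999, 0.049], [-1.0, -0.001, 0.001]]
wrist_force: [0.7, -1.4, 2.7]
gripper_width: 0.54
```

```bash
python3 -c "
from h import *
to((.463,-.390,.013),93)
"
```

```text
rv [-0.21  0.09  0.08] shift [-0.0015  0.0012 -0.0011] | yaw 92.79 P [ 0.4641 -0.3912  0.0115] j [-24.8  33.5 -16.2   0.1 -40.2 -62.4] g 47.0 t 40.95 F [ 0.7 -1.4  2.7] M [-0.53 -0.17  0.01]
```

Request:
{"api": "move_arm", "payload": {"increments": [0,0,0,-0.02,0,0,0.06,0,0,0,-0.05,0,0,0.06,0,0,0,-0.09,0,0,0.06,0,0,0,-0.13,0,0,0.06,0,0,0,-0.17,0,-0.02,0.06,0,0,0,-0.2,-0.03,-0.03,0.06,0,0,0,-0.2,-0.065,-0.03,0.06,0,0,0,-0.2,-0.1,-0.03,0.06,0,0,0,-0.2,-0.13,-0.03,0.06,0,0,0,-0.2,-0.13,-0.03,0.06,0,0,0,-0.2,-0.13,-0.03,0.06]}}

```text
time_s: 41.87
tcp_pos: [0.4388, -0.5223, 0.2089]
ee_rot: [[-0.002, -0.046, 0.999], [0.003, 0.999, 0.046], [-1.0, 0.003, -0.002]]
wrist_force: [-0.3, 0.2, 1.1]
gripper_width: 0.687
```

```bash
python3 -c "
from h import *
to((.463,-.390,.013),93)
im=r.capture('top'); cv2.imwrite('pics/t15.png',im[:,:,::-1]); crop('top',255,145,365,245,7,'t16',im)
im=r.capture('side'); cv2.imwrite('pics/s15.png',im[:,:,::-1])
"
```

```text
rv [-0.37 -0.11 -0.16] shift [0.1962 0.1305 0.0306] | yaw 92.63 P [ 0.4388 -0.5223  0.2089] j [-36.4  28.5   7.8  -0.1 -69.4 -50.9] g 59.8 t 41.87 F [-0.3  0.2  1.1] M [ 0.11 -0.15 -0.07]
```

View pics/t15.png

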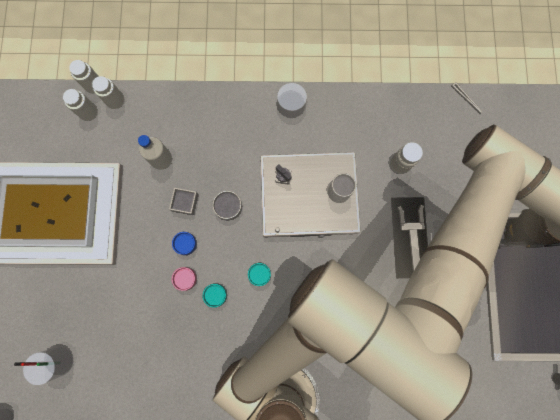

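View pics/t16.png

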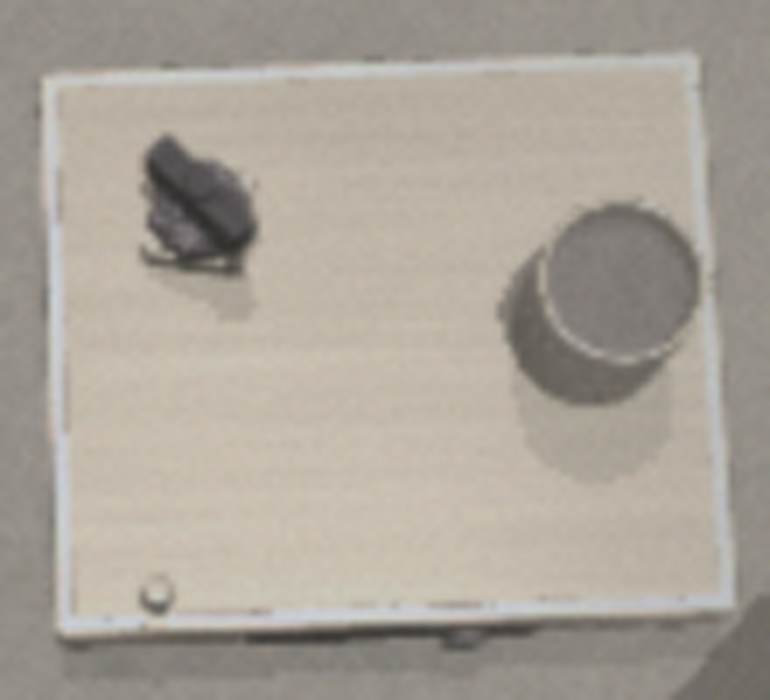

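View pics/s15.png

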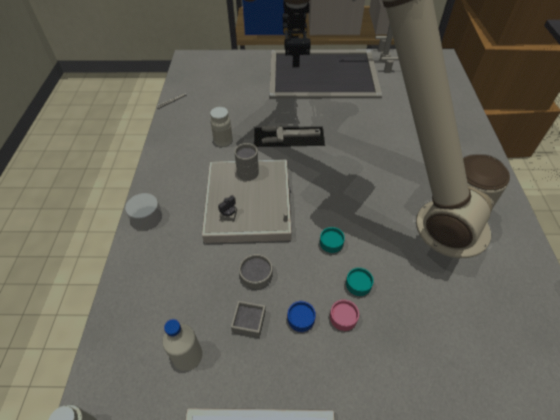

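```bash
python3 - <<'E'
from h import *
t=cv2.imread('pics/top0.png'); 
im=cv2.imread('pics/t15.png')[:,:,::-1].copy(); s=cv2.imread('pics/s15.png')[:,:,::-1].copy()
def draw(n,im,c,z,rad,u0,v0,u1,v1,k,name,col):
    cr=cv2.resize(im[v0:v1,u0:u1],None,fx=k,fy=k,interpolation=cv2.INTER_CUBIC)
    for zz,cc in zip(z,col):
        P=[((p(n,(c[0]+rad*np.cos(a),c[1]+rad*np.sin(a),zz))-(u0,v0)+.5)*k-.5) for a in np.linspace(0,6.28,60)]
        cv2.polylines(cr,[np.array(P,np.int32)],True,cc,1)
    cv2.imwrite(f'pics/{name}.png',cr[:,:,::-1])
c=(.5826,-.1678)
draw('top',im,c,(.135,.105,.075),.033,310,160,370,215,10,'t17',((255,0,0),(0,255,0),(0,0,255)))
draw('side',s,c,(.135,.105,.075),.033,220,130,275,185,10,'s17',((255,0,0),(0,255,0),(0,0,255)))
a=np.array(im[190:285,385:435]); cv2.imwrite('pics/t18.png',cv2.resize(a,None,fx=6,fy=6,interpolation=cv2.INTER_CUBIC)[:,:,::-1])
E
```

```text
(no output)
```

View pics/t17.png

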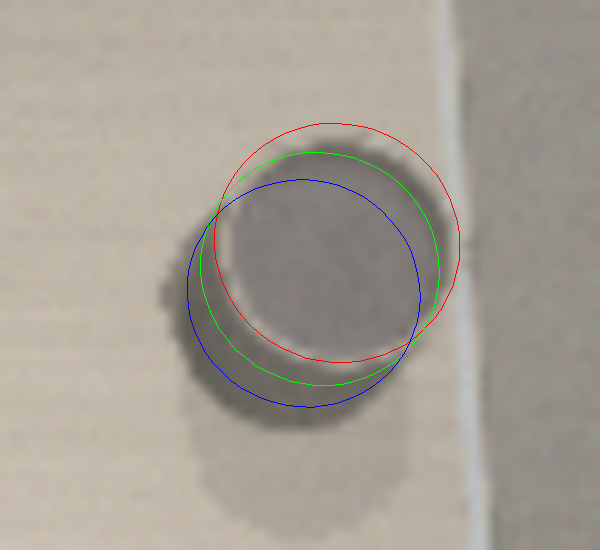

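View pics/s17.png

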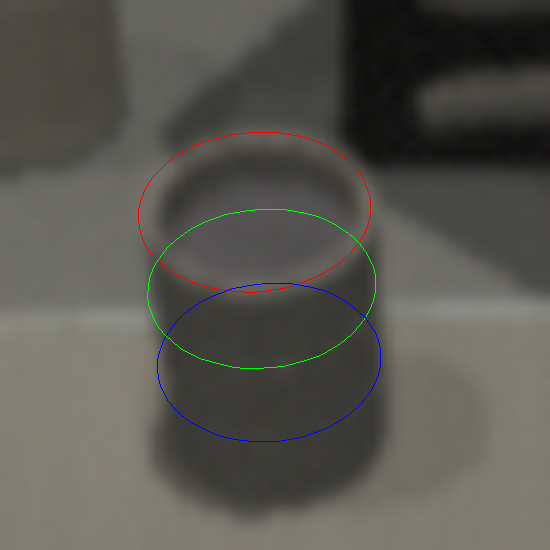

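View pics/t18.png

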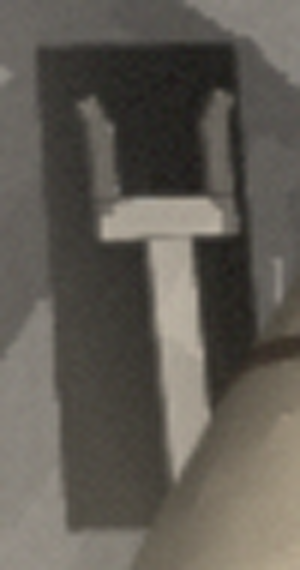

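```bash
python3 -c "
from h import *
r.finish_job(); s=r.sense(); print(s['time_s'],s['wrist_force'])
crop('top',160,140,440,290,2.8,'end')"
```

```text
the job is handed in; nothing more can be done
the job is handed in; nothing more can be done
```

I handed the job in at about 42 s of robot time. There is no verdict, and the picture I tried to take afterwards was refused.

**What I did:**
- **Sieves:** I nested the two small grey sieves, the only ones present, in the receiver pan.
- **Spanner on:** I slid the spanner onto the lower nut with almost no force.
- **Jam nut:** I turned it about 127° clockwise by its wings, with the spanner handle held by the pin.
- **Spanner off:** I drew the spanner off and laid it back on its mat, then moved the arm clear with the gripper open.

**What the last checks showed:**
- **Jam nut at its stop:** The turning moment rose from about 0.2 to 0.8 N m and the grip began to wedge. The wing's angle in the pictures agrees. I could not read the joint values.
- **Lower nut:** It turned an estimated 0.13–0.15 rad, taking up the spanner's play.
- **Stack:** It stands upright at the expected height in both cameras, to within about 1–2 pixels.
- **Spanner:** It lies flat, its middle about 14 mm from the mat centre.
- **Left alone:** The square and wide sieves and the bottles looked unmoved by eye. I did not measure them.

**What disagreed:** The cameras were off by several millimetres at the pan. The first sieve touched the pan rim lightly, so I found the pan centre by feel.

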